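# Load two sauce bottles from a sloped rack into the divided crate

### The arm

A 6-joint arm with a two-finger parallel gripper is mounted at the origin on the work surface. World frame = base frame: x ahead of the robot, y to its left, z up, the work surface at z = 0. Lengths are in m, angles in rad, forces in N, time in s.
With the tool pointing down it reaches from about 0.35 to 0.975 m from the base axis. Payload 4.9 kg.
Tool frame: the origin (TCP) lies on the centre line of the jaws, within the pads' length; the fingertips stand 14 mm ahead of it and the grasp point (between the pads) lies 5 mm behind it (manip.nose_length is the distance from the TCP to the fingertips, in m); z points along the fingers, y is the line along which they close (so a half turn about z gives the same grasp; the last joint's range is limited). The gripper opens to 85 mm and grips with 20 to 120 N. Pads are 22 mm wide; open, the fingers measure 114 mm over their backs; the gripper's body (76 mm by 85 mm) begins 54 mm behind the grasp point. The pads swing forward as they close: fully open they stand 13 mm farther back than shut.
Start: joints at [-1.234, 0.053, 1.613, -0, 1.476, -0.119], TCP at [0.275, -0.561, 0.245] pointing down, gripper open.
Joint ranges: [-3.01, 3.01], [-1.01, 2.22], [0.06, 2.58], [-1.02, 4.17], [0.09, 2.62], [-3.14, 3.14]. Speed limits (rad/s): [2.57, 2.57, 3.14, 3.14, 3.14, 3.14].

### API

Orientations are given as a unit quaternion [w, x, y, z].
In Python, from plant import manip, imaging gives the robot as it stands.
- The arm moves only by the tool play_rows, never from a script. Its argument "commands" is a list of rows, each a list of 6 numbers: the shift along the tool's x, y, z in mm, then the turn, a rotation vector about the tool's x, y, z in degrees. A call has 1 to 5 rows; each row shifts and turns the commanded pose from where the row before left it, along the tool's axes as they then stand; what a row does not reach is not made up. A row lasts 1/12 s, in which the tool goes at most 41.7 mm and 7.16 degrees, less where a joint would pass 70% of its speed; a pose out of reach is approached as far as the arm can. A call is refused whole if a number of a shift passes 41.7 or a number of a turn 7.16, either way. A call with a gripper value outside its range is refused whole. "hand" is the finger opening in mm, from 0 to 85.4, set as the call begins (left out, the last holds). The fingers move at their own pace and stop on an object; the grip force is fixed at half the most. Time passes only in rows, so rows that do not move let the fingers close. It gives the time, the measured TCP pose, the force, the opening and the grip force at its end, in the units of the state.
- manip.state(): the state, without advancing time (a new reading comes with each control period).
- imaging.grab_frame(name): name is "scene" or "top"; returns a dict with "image" (480x640x3 uint8, red, green, blue), "fx", "fy", "cx", "cy" (pixels), "k1" (the pictures are not rectified: a ray, as slopes to the right and down, at radius r is drawn at 1 + k1 r^2 times it, then the intrinsics apply), "R" (3x3) and "t" (3): a world point X has camera coordinates R X + t. Camera axes: x right, y down, z forward; pixel columns grow to the right and rows downward; lengths in m; the calibration is good to about 2 mm. A picture is of the moment at which its call begins. There is no depth.
- manip.job_done(): hands the job in; it is judged then, once.
The state is a dict: "time": time; "joint_pos": joint angles; "joint_vel": joint speeds; "joint_efforts": joint torques, N m; "tool_pos": TCP position; "tool_rot": TCP orientation; "contact_force": force on the tool from outside, world axes, zero at the start; "ft_torque": the same for the moment, N m; "gripper_width": opening from 0.0 (shut) to 1.0 (fully open); "grasp_force": force on a finger pad.
Only numpy, scipy, OpenCV 4.12 (cv2) and the standard library are available. Lean on these libraries where they do the work, as an engineer would, in place of code of your own. Each camera call takes 0.05 s, during which the arm holds its last target. There are 200 camera calls.

### The job

Take the red and the yellow sauce bottle out of the sloped rack and stand each one upright in the empty crate cell whose mouth is framed in its own colour. The packing boards in the bottom of the two cells differ in thickness, so lower each bottle slowly until it stands on its board before letting go, never dropping, banging or pressing it down hard; leave the jars and everything else where they are.

Things in the scene. Friction and masses are not known exactly. Their poses are not given: they have to be found in the camera images.
- crate: fixed black plastic crate, 160 mm (its x) by 237 mm (its y), 80 mm high, open on top, divided into 2 (along x) by 3 (along y) square cells 71 mm wide inside; walls and dividers 6 mm thick, all 80 mm high. Cell centres at x = -38.5, 38.5 mm, y = -77, 0, 77 mm; floor 6 mm thick. Origin: centre of its underside, z up.
- frame_red: flat red square frame, 83 mm outside, 71 mm inside, 2 mm thick, on top of the walls round the mouth of the empty cell meant for the red bottle. Origin: centre of the cell's mouth, level with the crate's rim. It carries the springy cork packing at the cell's bottom (gives 5 mm at 20 N); its top lies 2 to 34 mm above the crate's floor, unknown beforehand.
- frame_yellow: the same in yellow, round the cell meant for the yellow bottle; its packing has its own thickness, 2 to 34 mm.
- bottle_red: red sauce bottle, white cap, 160 mm high, 0.25 to 0.55 kg; starts in the rack leaning 40 degrees from upright, cap towards the robot. Origin: centre of its underside; z along its axis to the cap. Body 66 mm across up to z = 92 mm (foot bevelled 4 mm), shoulder tapering to 34 mm at z = 122 mm, round cap 38 mm across from z = 127 to 160 mm. Yaw means nothing.
- bottle_yellow: yellow sauce bottle, white cap, 160 mm high, 0.25 to 0.55 kg; starts in the rack leaning 40 degrees from upright, cap towards the robot. Origin: centre of its underside; z along its axis to the cap. Body 66 mm across up to z = 92 mm (foot bevelled 4 mm), shoulder tapering to 34 mm at z = 122 mm, round cap 38 mm across from z = 127 to 160 mm. Yaw means nothing.
- bottle_red_cap (a point): point on the red bottle's axis in the middle of its cap, 145 mm from its underside
- bottle_yellow_cap (a point): the same point on the yellow bottle
- rack: fixed aluminium rack, 190 x 160 mm, two sloped lanes at its y = -46 and 46 mm. A bottle stands on a foot plate square to its axis and leans on a board (robot side) between two guides 26 mm high with 2 mm play; the last 60 mm of the bottle is free. Bottles lean to its -x. Origin: on the table; a bottle's underside centre is 42 mm straight above it (and 46 mm aside).
- jar_a: closed preserve jar, 62 mm across, 90 mm high, already standing in a crate cell; not to be disturbed. Origin: centre of its underside, z up its axis.
- jar_b: closed preserve jar, 62 mm across, 90 mm high, already standing in a crate cell; not to be disturbed. Origin: centre of its underside, z up its axis.
- jar_c: closed preserve jar, 62 mm across, 90 mm high, already standing in a crate cell; not to be disturbed. Origin: centre of its underside, z up its axis.
- jar_d: closed preserve jar, 62 mm across, 90 mm high, already standing in a crate cell; not to be disturbed. Origin: centre of its underside, z up its axis.
- tin_a: food tin with a red label, 74 mm across, 110 mm high, at the back of the table; to be left alone. Origin: centre of its underside.
- tin_b: food tin with a green label, the same size, at the back; to be left alone.
- tape: brown roll of tape lying flat, 100 mm across, 48 mm high, at the robot's right; to be left alone. Origin: centre of its underside.
- carton: small cardboard carton, 90 x 130 x 60 mm, at the robot's left; to be left alone. Origin: centre of its underside.

How it is judged:
By the outcome, as a careful person would: the job done as asked, in the order asked, and still so for the second after the job is handed in, with the robot touching nothing.
It also fails if it takes over 67 s, if anything falls off the work surface, if the arm or the gripper's body presses on something with over 40 N, if the wrist force passes 120 N, or if a joint passes its speed limit or range.

## Working session

There is one attempt and no reset: what is moved stays moved. The work goes in short steps, Python scripts to look and compute and a tool call to move; the robot and the scene stay as the last step left them, time stands still between calls to the robot, and variables do not carry over. Pictures are saved under pics/ and viewed, at most 10 in all, crops included, and the job is handed in when it is done.

Besides the shell and the picture viewer there is one more tool, called after "Call:" as name([rows], argument=value, ...), one row to a line, values as JSON. play_rows: Moves the arm, as the interface text tells. Its arguments: {"type":"object","properties":{"commands":{"type":"array","items":{"type":"array","items":{"type":"number"}}},"hand":{"type":"number"}},"required":["commands"]}

```bash
ls; mkdir -p pics; python3 - <<'E'
from plant import manip, imaging
import cv2
print(manip.state())
for n in("scene","top"):
    f=imaging.grab_frame(n); print(n,{k:v for k,v in f.items() if k!="image"})
    cv2.imwrite(f"pics/{n}0.png",f["image"][:,:,::-1])
E
```

```text
pics
{'time': 0.0, 'joint_pos': array([-1.23402660e+00,  5.33856934e-02,  1.61429252e+00, -1.08298252e-05,
        1.47598933e+00, -1.19029914e-01]), 'joint_vel': array([-0.00121603, -0.00058957,  0.00149125,  0.00033171, -0.00045167,
       -0.00165309]), 'joint_efforts': array([-2.28924684e-03, -3.93692458e+01, -3.70173669e+01, -2.39386800e-04,
        7.08375723e-03,  4.12269983e-06]), 'tool_pos': array([ 0.27489704, -0.56064071,  0.24404599]), 'tool_rot': array([-1.03071527e-03,  9.74142400e-01,  2.25932530e-01, -1.18081492e-04]), 'contact_force': array([1.04690463, 0.51214196, 0.16443436]), 'ft_torque': array([ 0.0010265 , -0.03073487, -0.02281994]), 'grasp_force': 0.0, 'gripper_width': 0.9959715102850496}
scene {'fx': 537.493407753002, 'fy': 537.493407753002, 'cx': 321.32194851811533, 'cy': 237.78889354074448, 'k1': -0.07589027676546004, 'R': array([[ 0.41447231,  0.91006095,  0.0013303 ],
       [ 0.7824031 , -0.35558527, -0.51127733],
       [-0.4648205 ,  0.21295113, -0.85941475]]), 't': array([-0.2376531 , -0.40242951,  1.71794576])}
top {'fx': 501.97106904711274, 'fy': 501.97106904711274, 'cx': 318.23783307601286, 'cy': 242.25395719754925, 'k1': 0.016592803767659575, 'R': array([[ 3.29705701e-02, -9.99456283e-01,  2.81830689e-04],
       [-9.72457202e-01, -3.21450080e-02, -2.30854258e-01],
       [ 2.30737798e-01,  7.33732821e-03, -9.72988300e-01]]), 't': array([-0.03416941,  0.62987972,  1.27027446])}
```

View pics/scene0.png

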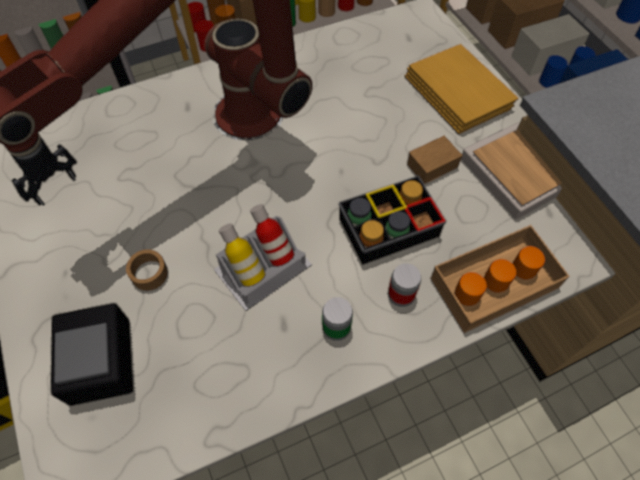

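View pics/top0.png

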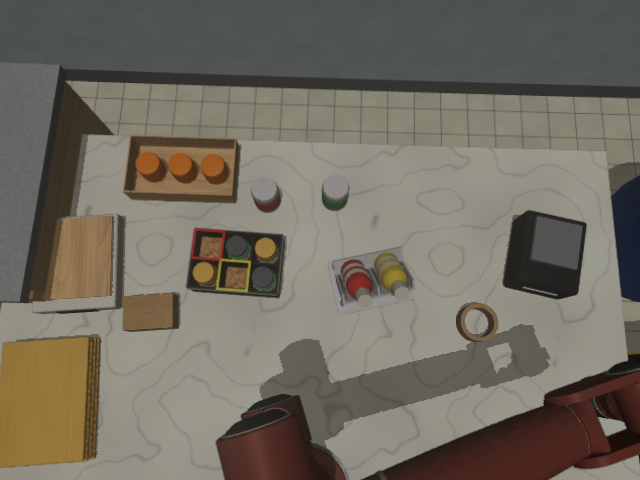

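The scene view shows the rack at about (262,262), yellow bottle at (243,258) and red at (270,240). In the top view the caps are at (364,298) red and (402,291) yellow. The crate is at (236,262), with the red-framed cell at (210,246) and the yellow-framed cell at (235,277). Next I'll zoom in for precise corner pixels.

```bash
python3 - <<'E'
import cv2,numpy as np
t=cv2.imread("pics/top0.png");s=cv2.imread("pics/scene0.png")
def crop(im,x,y,w,h,k,name):
    c=cv2.resize(im[y:y+h,x:x+w],None,fx=k,fy=k,interpolation=cv2.INTER_CUBIC)
    for i in range(0,w,10): cv2.putText(c,str(x+i),(i*k,8),0,.3,(0,255,255),1); cv2.line(c,(i*k,8),(i*k,14),(0,255,255),1)
    for i in range(0,h,10): cv2.putText(c,str(y+i),(0,i*k+4),0,.3,(0,255,255),1); cv2.line(c,(20,i*k),(26,i*k),(0,255,255),1)
    return c
a=np.vstack([crop(t,325,243,100,73,4,0),crop(s,210,195,100,75+2,4,0)[:308]])
b=np.vstack([crop(t,180,223,100+8,73,4,0)[:,:400+32],crop(s,335,175,108,77,4,0)])
c=np.hstack([a[:,:368],b]); print(c.shape)
cv2.imwrite("pics/crops.png",c[:600])
E
```

```text
(600, 800, 3)
```

View pics/crops.png

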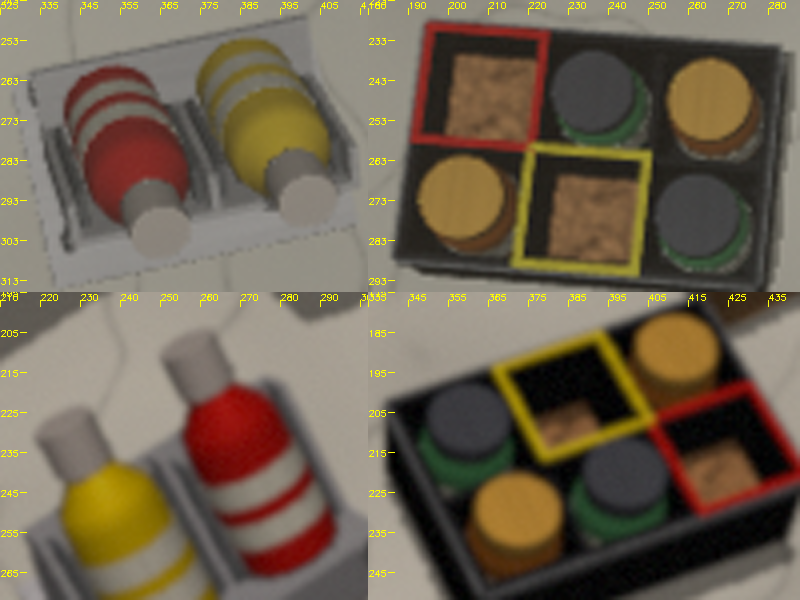

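The crops give clear positions. In the top view the red cap's end face is at (365,300.5) and yellow's at (401.5,292.5). The frame corners are sharp in both views. I'll fit the crate and rack poses now.

```bash
cat > h.py <<'E'
import numpy as np, cv2
from scipy.optimize import least_squares
from scipy.spatial.transform import Rotation as Ro
from scipy.linalg import logm, expm
from plant import manip, imaging
def proj(f,X):
    c=np.asarray(X)@f["R"].T+f["t"]; s=c[:,:2]/c[:,2:]
    s=s*(1+f["k1"]*(s**2).sum(1,keepdims=True))
    return s*[f["fx"],f["fy"]]+[f["cx"],f["cy"]]
def Rz(a): return Ro.from_euler("z",a).as_matrix()
def ring():
    g=np.linspace(-41.5,41.5,84)/1e3; x,y=np.meshgrid(g,g); m=np.maximum(abs(x),abs(y))>.0355
    return np.c_[x[m],y[m],0*x[m]]
def colmask(im,col):
    h=cv2.cvtColor(im,cv2.COLOR_RGB2HSV).astype(int); H,S,V=h[...,0],h[...,1],h[...,2]
    return ((S>130)&(V>60)&(((H<6)|(H>174)) if col=="red" else (abs(H-27)<5)))
E
python3 - <<'E'
from h import *
print([a for a in dir(manip) if a[0]!="_"],[a for a in dir(imaging) if a[0]!="_"])
F={n:imaging.grab_frame(n) for n in("scene","top")}
box={"top":(180,223,108,75),"scene":(335,175,115,85)}
cell={"red":[.0385,.077,.081],"yellow":[-.0385,0,.081]}
C={}
for n in F:
    x,y,w,h=box[n]
    for c in cell:
        m=np.zeros((480,640),np.uint8); m[y:y+h,x:x+w]=colmask(F[n]["image"],c)[y:y+h,x:x+w]
        k,l,st,ce=cv2.connectedComponentsWithStats(m); i=1+st[1:,4].argmax()
        C[n,c]=ce[i]; print(n,c,st[i],ce[i].round(2))
r=ring()
def res(p,names):
    return np.concatenate([proj(F[n],(r+cell[c])@Rz(p[2]).T+[p[0],p[1],0]).mean(0)-C[n,c] for n in names for c in cell])
for names in(["scene"],["top"],["scene","top"]):
    s=least_squares(res,[.6,.15,0],args=(names,)); print(names,s.x.round(4),s.fun.round(2))
# rack
ax=np.array([-np.sin(np.radians(40)),0,np.cos(np.radians(40))])
E={("top","red"):(364.9,300.4),("top","yellow"):(401.6,292.6),("scene","red"):(256.1,207.1)}
def base(p,c): return Rz(p[2])@np.array([0,.046 if c=="red" else -.046,.042])+[p[0],p[1],0]
def rr(p,ks): return np.concatenate([proj(F[n],(base(p,c)+.16*Rz(p[2])@ax)[None])[0]-E[n,c] for n,c in ks])
for ks in([k for k in E if k[0]=="top"],list(E)):
    s=least_squares(rr,[.5,-.1,0]+0*np.ones(3),args=(ks,)); print("rack",s.x.round(4),s.fun.round(2))
p=s.x
# overlay check: bottle silhouettes + frames
prof=[(0,29),(4,33),(92,33),(122,17),(127,17),(127,19),(160,19)]
out=[]
for n,(x,y,w,h) in {"top":(325,243,100,75),"scene":(205,195,100,100)}.items():
    k=6; im=cv2.resize(F[n]["image"][y:y+h,x:x+w,::-1],None,fx=k,fy=k,interpolation=cv2.INTER_CUBIC)
    for c in cell:
        for z,rad in prof:
            a=np.linspace(0,2*np.pi,40); q=np.c_[rad*np.cos(a),rad*np.sin(a),0*a+z]/1e3
            X=q@(Rz(p[2])@Ro.from_euler("y",-40,degrees=True).as_matrix()).T+base(p,c)
            u=(proj(F[n],X)-[x,y]+.5)*k; cv2.polylines(im,[u.astype(np.int32)],True,(255,255,0),1)
    out.append(im[:600,:400 if n=="scene" else 800])
cv2.imwrite("pics/ov_top.png",out[0]);
cv2.imwrite("pics/ov.png",np.hstack([cv2.resize(out[0],(400,300)),cv2.resize(out[1],(400,600))[:300]]) if 0 else np.vstack([out[0][:450,:600],np.zeros((1,600,3),np.uint8)]))
s2=cv2.resize(out[1],None,fx=.75,fy=.75)
cv2.imwrite("pics/ov_scene.png",out[1])
a=cv2.resize(out[0],(480,360)); b=out[1][:600,:400]; o=np.zeros((600,800,3),np.uint8); o[:360,:400]=a[:,:400]; o[:b.shape[0],400:400+b.shape[1]]=b
cv2.imwrite("pics/ov2.png",o)
E
```

```text
['IKError', 'job_done', 'nose_length', 'state'] ['grab_frame']
scene red [405 197  40  34 312] [423.96 213.37]
scene yellow [365 185  41  33 364] [385.71 200.89]
top red [191 229  35  32 283] [207.36 244.04]
top yellow [215 258  36  34 335] [232.79 274.67]
['scene'] [ 0.5723  0.2065 -0.0252] [ 0.3   0.11 -0.3  -0.12]
['top'] [ 0.5728  0.2058 -0.043 ] [-0.03 -0.04  0.03  0.03]
['scene', 'top'] [ 0.5726  0.206  -0.0359] [ 0.22  0.54 -0.26 -0.04 -0.25  0.24  0.03  0.13]
rack [ 0.5789 -0.1517  0.2421] [-0.07  0.02  0.07 -0.02]
rack [ 0.5783 -0.1504  0.2471] [-0.38  0.29 -0.28  0.07 -0.45  0.71]
```

View pics/ov2.png

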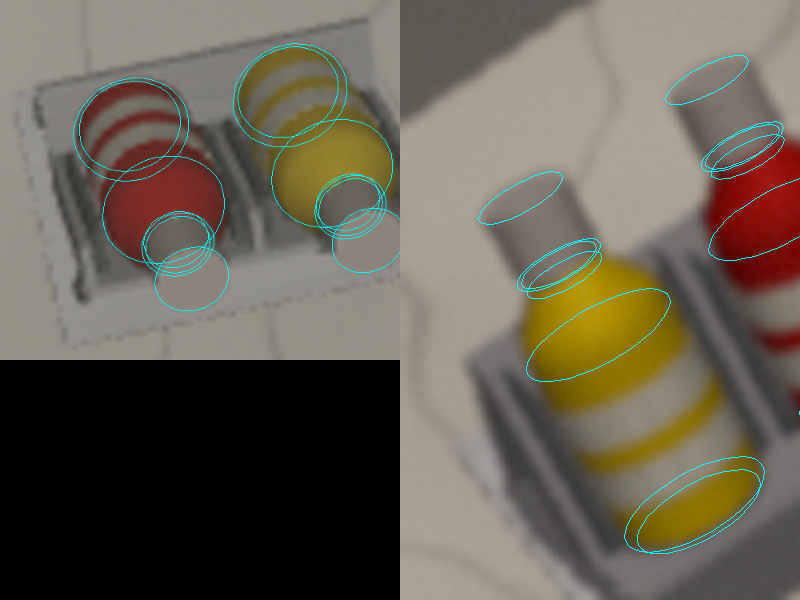

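The overlay matches at both cap ends. The base rings sit about 1 px too far left in the top view and too far right in the scene view, which puts the yaw near 0.23. Next I'll plan the pre-grasp on the red cap.

```bash
cat >> h.py <<'E'
YAW=.23
def rack():
    ax=np.array([-np.sin(np.radians(40)),0,np.cos(np.radians(40))]); a=Rz(YAW)@ax
    # cap end faces kept at the values fitted from both cameras
    p=[.5783,-.1504,.2471]
    return a,{c:Rz(p[2])@np.array([0,s,.042])+[p[0],p[1],0]+.16*Rz(p[2])@ax-.16*a for c,s in(("red",.046),("yellow",-.046))}
CR=[.5726,.206,-.0359]
def cellpos(c): return (Rz(CR[2])@np.array([.0385,.077,0] if c=="red" else [-.0385,0,0]))+[CR[0],CR[1],.08]
def M(R,p): m=np.eye(4); m[:3,:3]=R; m[:3,3]=p; return m
def now():
    s=manip.state(); q=s["tool_rot"]; return M(Ro.from_quat(np.r_[q[1:],q[0]]).as_matrix(),s["tool_pos"])
def tool(az,tilt):  # tool z tilted from down toward azimuth az, y in that vertical plane
    c,s=np.cos(tilt),np.sin(tilt)
    return Rz(az)@np.array([[0,c,s],[1,0,0],[0,s,-c]])
def rows(T0,T1,n):
    L=np.real(logm(np.linalg.inv(T0)@T1)/n); E=expm(L)
    return np.r_[E[:3,3]*1e3, np.degrees(Ro.from_matrix(E[:3,:3]).as_rotvec())].round(2)
def plan(*wps,T0=None,mm=25,deg=5):
    T=now() if T0 is None else T0
    for W in wps:
        L=np.linalg.inv(T)@W
        n=int(np.ceil(max(np.linalg.norm(L[:3,3])*1e3/mm,np.degrees(np.linalg.norm(Ro.from_matrix(L[:3,:3]).as_rotvec()))/deg,1)))
        print(n,"rows of",rows(T,W,n).tolist(),"->",W[:3,3].round(4)); T=W
def st():
    s=manip.state(); T=now(); print("t",round(s["time"],2),"p",T[:3,3].round(4),"z",T[:3,2].round(3),"y",T[:3,1].round(3),"F",s["contact_force"].round(2),"grip",s["grasp_force"],"w",round(85.4*s["gripper_width"],1),"j",s["joint_pos"].round(2))
E
python3 - <<'E'
from h import *
a,b=rack(); print(a,b,cellpos("red"),cellpos("yellow"))
R=tool(YAW,np.radians(40)); st()
pre=M(R,b["red"]+.262*a); g=M(R,b["red"]+.142*a)
v=M(tool(-.9,.3),[.33,-.40,.33])
plan(v,pre,g,mm=32,deg=6)
E
```

```text
[-0.62586069 -0.14654113  0.76604444] {'red': array([ 0.56746428, -0.10750606,  0.042     ]), 'yellow': array([ 0.58996684, -0.19671163,  0.042     ])} [0.6138389  0.28156853 0.08      ] [0.53412481 0.20738185 0.08      ]
t 0.2 p [ 0.275  -0.5608  0.2445] z [-0.     0.001 -1.   ] y [ 0.44  -0.898 -0.001] F [0.83 0.39 0.24] grip 0.0 w 85.4 j [-1.23  0.05  1.61  0.    1.48 -0.12]
6 rows of [21.93, -16.37, -16.34, -2.87, 0.31, -2.04] -> [ 0.33 -0.4   0.33]
12 rows of [22.52, -5.87, 6.18, -1.69, 2.6, -4.77] -> [ 0.4035 -0.1459  0.2427]
4 rows of [-0.0, 0.0, 30.0, 0.0, 0.0, 0.0] -> [ 0.4786 -0.1283  0.1508]
```

Call:
play_rows([
  [21.9, -16.4, -16.3, -2.9, 0.3, -2.0],
  [21.9, -16.4, -16.3, -2.9, 0.3, -2.0],
  [21.9, -16.4, -16.3, -2.9, 0.3, -2.0],
  [21.9, -16.4, -16.3, -2.9, 0.3, -2.0],
  [21.9, -16.4, -16.3, -2.9, 0.3, -2.0],
], hand=75)

```text
time: 0.62
tool_pos: [0.3246, -0.4281, 0.3191]
tool_rot: [0.121, 0.943, 0.309, 0.042]
contact_force: [0.1, -0.1, 0.7]
gripper_width: 0.877
grasp_force: 0.0
```

Call:
play_rows([
  [21.9, -16.4, -16.3, -2.9, 0.3, -2.0],
  [22.5, -5.9, 6.2, -1.7, 2.6, -4.8],
  [22.5, -5.9, 6.2, -1.7, 2.6, -4.8],
  [22.5, -5.9, 6.2, -1.7, 2.6, -4.8],
  [22.5, -5.9, 6.2, -1.7, 2.6, -4.8],
])

```text
time: 1.03
tool_pos: [0.3832, -0.3242, 0.3005]
tool_rot: [0.175, 0.847, 0.485, 0.129]
contact_force: [-0.6, 0.1, 0.1]
gripper_width: 0.882
grasp_force: 0.0
```

Call:
play_rows([
  [22.5, -5.9, 6.2, -1.7, 2.6, -4.8],
  [22.5, -5.9, 6.2, -1.7, 2.6, -4.8],
  [22.5, -5.9, 6.2, -1.7, 2.6, -4.8],
  [22.5, -5.9, 6.2, -1.7, 2.6, -4.8],
  [0, 0, 0, 0, 0, 0],
])

```text
time: 1.45
tool_pos: [0.4073, -0.2347, 0.2692]
tool_rot: [0.197, 0.729, 0.624, 0.202]
contact_force: [0.2, -0.5, -0.6]
gripper_width: 0.885
grasp_force: 0.0
```

```bash
python3 - <<'E'
from h import *
a,b=rack(); st()
R=tool(YAW,np.radians(40))
pre=M(R,b["red"]+.262*a); g=M(R,b["red"]+.142*a)
plan(pre,g,mm=32,deg=6)
E
```

```text
t 1.45 p [ 0.4073 -0.2347  0.2692] z [ 0.54  -0.035 -0.841] y [ 0.83  -0.144  0.539] F [ 0.18 -0.47 -0.63] grip 0.0 w 75.6 j [-0.92 -0.7   2.23  0.45  1.24 -0.83]
4 rows of [22.06, -5.1, 5.43, -1.69, 2.59, -4.69] -> [ 0.4035 -0.1459  0.2427]
4 rows of [-0.0, 0.0, 30.0, 0.0, 0.0, 0.0] -> [ 0.4786 -0.1283  0.1508]
```

```bash
python3 - <<'E'
from h import *
a,b=rack()
R=tool(YAW,np.radians(40))
plan(M(R,b["red"]+.212*a),M(R,b["red"]+.142*a),mm=32,deg=5)
E
```

```text
5 rows of [18.8, -3.33, 14.35, -1.35, 2.07, -3.75] -> [ 0.4348 -0.1386  0.2044]
3 rows of [-0.0, 0.0, 23.33, 0.0, 0.0, 0.0] -> [ 0.4786 -0.1283  0.1508]
```

Call:
play_rows([
  [18.8, -3.3, 14.3, -1.35, 2.07, -3.75],
  [18.8, -3.3, 14.3, -1.35, 2.07, -3.75],
  [18.8, -3.3, 14.3, -1.35, 2.07, -3.75],
  [18.8, -3.3, 14.3, -1.35, 2.07, -3.75],
  [18.8, -3.3, 14.3, -1.35, 2.07, -3.75],
])

```text
time: 1.87
tool_pos: [0.4363, -0.1416, 0.2077]
tool_rot: [0.215, 0.584, 0.736, 0.267]
contact_force: [0.6, 0.1, -0.9]
gripper_width: 0.875
grasp_force: 0.0
```

Call:
play_rows([
  [0, 0, 0, 0, 0, 0],
  [0, 0, 0, 0, 0, 0],
])

```text
time: 2.03
tool_pos: [0.4359, -0.1419, 0.2071]
tool_rot: [0.214, 0.586, 0.735, 0.266]
contact_force: [-0.0, 0.1, 0.4]
gripper_width: 0.878
grasp_force: 0.0
```

```bash
python3 - <<'E'
from h import *
a,b=rack();st()
R=tool(YAW,np.radians(40))
plan(M(R,b["red"]+.142*a),mm=22,deg=5)
out=[]
for n,(x,y,w,h) in {"scene":(190,165,130,100),"top":(310,230,130,100)}.items():
    f=imaging.grab_frame(n)["image"]; out.append(cv2.resize(f[y:y+h,x:x+w,::-1],None,fx=3.07,fy=4,interpolation=cv2.INTER_CUBIC) if 0 else cv2.resize(f[y:y+h,x:x+w,::-1],(390,300),interpolation=cv2.INTER_CUBIC))
cv2.imwrite("pics/pre.png",np.hstack(out))
E
```

```text
t 2.03 p [ 0.4359 -0.1419  0.2071] z [ 0.627  0.14  -0.766] y [0.747 0.171 0.642] F [-0.04  0.1   0.41] grip 0.0 w 75.0 j [-0.82 -0.73  2.38  0.64  1.17 -1.2 ]
4 rows of [0.95, -0.49, 17.97, -0.01, 0.09, -0.05] -> [ 0.4786 -0.1283  0.1508]
```

View pics/pre.png

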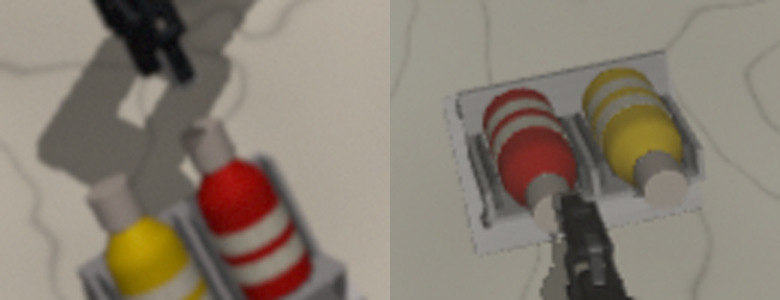

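The open gripper sits above the red cap. Its fingertips are at about (240,189) and (252,191) in the scene view, and the upper fingertip is at (373,296) in the top view. I'll check those against the projected tool model.

```bash
python3 - <<'E'
from h import *
T=now(); a,b=rack()
F={n:imaging.grab_frame(n) for n in("scene","top")}
for n in F:
    for y in(-.052,-.0375,.0375,.052):
        for z in (.005,): print(n,y,proj(F[n],(T@[[0],[y],[z],[1]])[:3].T).round(1))
    print("cap end",proj(F[n],(b["red"]+.16*a)[None]).round(1))
f=F["top"]["image"][265:320,350:405,::-1]; g=F["scene"]["image"][165:220,225:280,::-1]
cv2.imwrite("pics/pre2.png",np.hstack([cv2.resize(i,(396,396),interpolation=cv2.INTER_NEAREST) for i in(f,g)]))
E
```

```text
scene -0.052 [[238.4 189. ]]
scene -0.0375 [[240.4 189.7]]
scene 0.0375 [[251.  193.3]]
scene 0.052 [[253.1 194. ]]
cap end [[255.6 207.8]]
top -0.052 [[373.  328.5]]
top -0.0375 [[372.4 323.6]]
top 0.0375 [[369.2 297.3]]
top 0.052 [[368.5 292. ]]
cap end [[364.5 300.7]]
```

View pics/pre2.png

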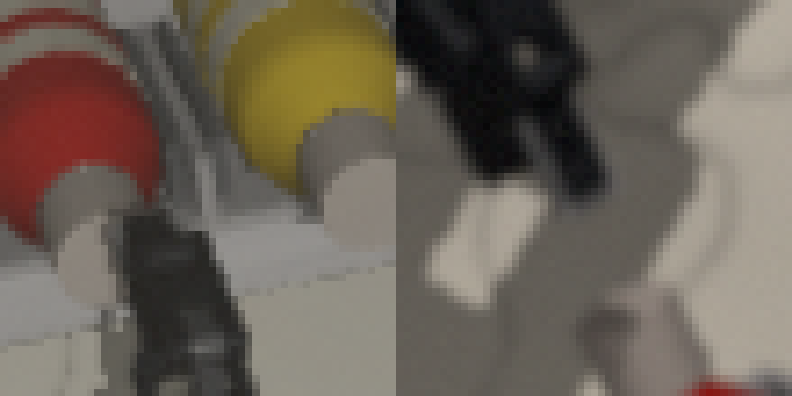

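Call:
play_rows([
  [1, -0.5, 18, 0, 0.1, 0],
  [1, -0.5, 18, 0, 0.1, 0],
  [0, 0, 0, 0, 0, 0],
  [0, 0, 0, 0, 0, 0],
])

```text
time: 2.57
tool_pos: [0.4575, -0.1349, 0.1794]
tool_rot: [0.213, 0.585, 0.736, 0.268]
contact_force: [0.4, -0.6, 0.7]
gripper_width: 0.879
grasp_force: 0.0
```

```bash
python3 - <<'E'
from h import *
T=now(); a,b=rack(); st()
f=imaging.grab_frame("top"); im=f["image"]; print(repr((-f["R"].T@f["t"]).round(3)))
for y in(.0375,.05):
    print(y,[proj(f,(T@[[x],[y],[z],[1]])[:3].T).round(1).tolist()[0] for z in(.004,-.03) for x in(.011,-.011)])
for v in range(284,316,2):
    r=im[v,352:388].astype(int).sum(1); print(v,"".join("#" if k<190 else "+" if k<260 else "r" if im[v,352+i,0]>1.5*im[v,352+i,1] else "." for i,k in enumerate(r)))
g=imaging.grab_frame("scene"); 
for y in(-.05,-.0375,.0375,.05): print(y,[proj(g,(T@[[x],[y],[z],[1]])[:3].T).round(1).tolist()[0] for z in(.004,) for x in(.011,-.011)])
for v in range(186,206,1):
    r=g["image"][v,230:275].astype(int).sum(1); print(v,"".join("#" if k<150 else "+" if k<240 else "." for i,k in enumerate(r)))
E
```

```text
t 2.57 p [ 0.4575 -0.1349  0.1794] z [ 0.626  0.145 -0.766] y [0.746 0.173 0.643] F [ 0.36 -0.59  0.67] grip 0.0 w 75.1 j [-0.76 -0.64  2.38  0.66  1.07 -1.21]
array([ 0.321, -0.023,  1.381])
0.0375 [[360.1, 291.0], [369.2, 289.3], [363.1, 298.8], [372.4, 296.9]]
0.05 [[359.5, 286.6], [368.7, 284.8], [362.5, 294.3], [371.8, 292.4]]
284 ++++++++++++++++######++..++++++++..
286 +++++++++++++########++++...+..+++++
288 ++++++++++#######+###++++...++..++++
290 #+++++..++#############++...++......
292 ##++....++#############++...........
294 ###++.....##############+...........
296 ####+.....+#############+...........
298 .+##++.....##############...........
300 ...........+##############..........
302 ...........+###############.........
304 ...........++######+....###.........
306 ...........+########++#####.........
308 .........+++#########+++###+........
310 .........+.+###+...+#+++####........
312 ............+###+####+++####+.......
314 ............+########+++######......
-0.05 [[249.4, 198.5], [242.2, 202.8]]
-0.0375 [[251.1, 199.1], [243.9, 203.5]]
0.0375 [[262.1, 203.2], [254.6
[... 347 characters left out ...]

192 .......++##################+.................
193 .......+++##################+................
194 ..........+#################++...............
195 ...........#########++#######+...............
196 ...........+########++#######++..............
197 ............########+++#######+..............
198 ............+########++#######+..............
199 .............########+++######++.............
200 .............+######++++#######+.............
201 ..............####+++.+++######+.............
202 ..............++++.....++######+.............
203 ...............++......+++#####+.............
204 ........................+++##++..............
205 .........................+++++...............
```

```bash
python3 - <<'E'
from h import *
a,b=rack(); R=tool(YAW,np.radians(40))
plan(M(R,b["red"]+.142*a+.002*R[:,0]),mm=15)
E
```

```text
3 rows of [1.45, -0.82, 12.35, 0.03, 0.07, -0.01] -> [ 0.4781 -0.1264  0.1508]
```

Call:
play_rows([
  [1.5, -0.8, 12.4, 0, 0.1, 0],
  [1.5, -0.8, 12.4, 0, 0.1, 0],
  [1.5, -0.8, 12.4, 0, 0.1, 0],
  [0, 0, 0, 0, 0, 0],
])

```text
time: 3.0
tool_pos: [0.4778, -0.1251, 0.1486]
tool_rot: [0.211, 0.584, 0.736, 0.269]
contact_force: [-0.2, 0.4, 0.0]
gripper_width: 0.879
grasp_force: 0.0
```

Call:
play_rows([
  [0, 0, 0, 0, 0, 0],
  [0, 0, 0, 0, 0, 0],
  [0, 0, 0, 0, 0, 0],
  [0, 0, 0, 0, 0, 0],
], hand=44)

```text
time: 3.33
tool_pos: [0.4782, -0.126, 0.1506]
tool_rot: [0.213, 0.584, 0.736, 0.269]
contact_force: [-0.3, 0.1, 0.7]
gripper_width: 0.515
grasp_force: 0.0
```

```bash
python3 - <<'E'
from h import *
st(); T=now(); a,b=rack()
print(np.linalg.inv(T)[:3,:3]@(b["red"]+.142*a-T[:3,3]))
im=imaging.grab_frame("scene")["image"]
im2=imaging.grab_frame("top")["image"]
cv2.imwrite("pics/g.png",np.hstack([cv2.resize(i[:,:,::-1],(400,300),interpolation=cv2.INTER_CUBIC) for i in (im[180:240,225:305],im2[255:315,330:410])]))
E
```

```text
t 3.33 p [ 0.4782 -0.126   0.1506] z [ 0.627  0.148 -0.765] y [0.745 0.174 0.644] F [-0.3   0.14  0.66] grip 0.0 w 44.0 j [-0.7  -0.54  2.37  0.68  0.97 -1.23]
[-2.30051989e-03  3.80833519e-05 -2.19917014e-04]
```

View pics/g.png

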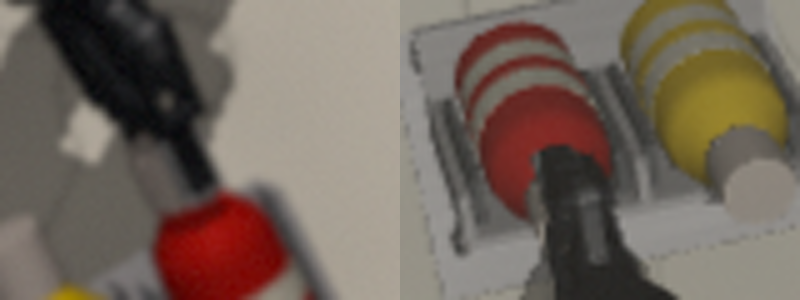

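The cap is between the fingers in both views. In the top view the upper fingertip (crop 572,150) is roughly 2 mm right of the axis. I'll shift it 1.5 mm and close.

Call:
play_rows([
  [1.5, 0, 0, 0, 0, 0],
  [0, 0, 0, 0, 0, 0],
])

```text
time: 3.6
tool_pos: [0.4776, -0.1239, 0.1495]
tool_rot: [0.212, 0.584, 0.736, 0.269]
contact_force: [-0.2, -0.1, 0.4]
gripper_width: 0.518
grasp_force: 0.0
```

Call:
play_rows([
  [0, 0, 0, 0, 0, 0],
  [0, 0, 0, 0, 0, 0],
  [0, 0, 0, 0, 0, 0],
  [0, 0, 0, 0, 0, 0],
  [0, 0, 0, 0, 0, 0],
], hand=20)

```text
time: 4.02
tool_pos: [0.4776, -0.124, 0.1498]
tool_rot: [0.211, 0.583, 0.737, 0.269]
contact_force: [-5.2, 0.1, 3.7]
gripper_width: 0.432
grasp_force: 59.6
```

```bash
python3 - <<'E'
from h import *
st(); T=now()
L=M(np.eye(3),[0,0,-.09])
plan(T@L,mm=15)
R0=T[:3,:3]; P=(T@L)[:3,3]
# then straighten while moving up: upright tool
print(cellpos("red"))
U=M(tool(.05,0),[.50,0.0,.30]); V=M(tool(.3,0),cellpos("red")+[0,0,.142+.03])
plan(U,V,T0=T@L,mm=25,deg=4)
E
```

```text
t 4.02 p [ 0.4776 -0.124   0.1498] z [ 0.626  0.15  -0.766] y [0.746 0.174 0.643] F [-5.23  0.11  3.72] grip 59.622745513916016 w 36.9 j [-0.7  -0.54  2.38  0.68  0.97 -1.23]
6 rows of [-0.0, -0.0, -15.0, 0.0, -0.0, -0.0] -> [ 0.4213 -0.1375  0.2187]
[0.6138389  0.28156853 0.08      ]
11 rows of [11.48, 11.23, -3.48, 3.63, -0.34, 0.9] -> [0.5 0.  0.3]
13 rows of [19.97, 12.23, 3.69, 0.0, 0.0, -1.1] -> [0.6138 0.2816 0.252 ]
```

Call:
play_rows([
  [0, 0, -6, 0, 0, 0],
  [0, 0, -12, 0, 0, 0],
  [0, 0, -12, 0, 0, 0],
  [0, 0, 0, 0, 0, 0],
])

```text
time: 4.35
tool_pos: [0.4586, -0.1291, 0.1738]
tool_rot: [0.213, 0.583, 0.736, 0.269]
contact_force: [0.5, -0.7, -2.8]
gripper_width: 0.429
grasp_force: 62.0
```

```bash
python3 - <<'E'
from h import *
st(); T=now()
W=T.copy(); W[2,3]+=.10
U=M(tool(.15,0),[.47,0.0,.30]); V=M(tool(.3,0),cellpos("red")+[0,0,.142+.03])
plan(W,U,V,mm=20,deg=4)
E
```

```text
t 4.35 p [ 0.4586 -0.1291  0.1738] z [ 0.627  0.148 -0.765] y [0.745 0.175 0.644] F [ 0.46 -0.7  -2.75] grip 61.99036359786987 w 36.6 j [-0.74 -0.64  2.39  0.66  1.06 -1.21]
6 rows of [0.01, 10.73, -12.75, -0.0, -0.0, -0.0] -> [ 0.4586 -0.1291  0.2738]
11 rows of [11.34, 4.0, -0.96, 3.64, -0.15, 0.4] -> [0.47 0.   0.3 ]
16 rows of [15.22, 12.63, 3.0, 0.0, 0.0, -0.54] -> [0.6138 0.2816 0.252 ]
```

Call:
play_rows([
  [0, 10.7, -12.7, 0, 0, 0],
  [0, 10.7, -12.7, 0, 0, 0],
  [0, 10.7, -12.7, 0, 0, 0],
  [0, 10.7, -12.7, 0, 0, 0],
  [0, 10.7, -12.7, 0, 0, 0],
])

```text
time: 4.77
tool_pos: [0.4582, -0.1283, 0.2541]
tool_rot: [0.21, 0.584, 0.737, 0.269]
contact_force: [-0.1, -0.9, -4.0]
gripper_width: 0.427
grasp_force: 62.0
```

Call:
play_rows([
  [0, 10.7, -12.7, 0, 0, 0],
  [11.3, 4, -1, 3.6, -0.1, 0.4],
  [11.3, 4, -1, 3.6, -0.1, 0.4],
  [11.3, 4, -1, 3.6, -0.1, 0.4],
  [11.3, 4, -1, 3.6, -0.1, 0.4],
])

```text
time: 5.18
tool_pos: [0.459, -0.0819, 0.2834]
tool_rot: [0.134, 0.618, 0.755, 0.174]
contact_force: [0.4, 0.5, -3.2]
gripper_width: 0.429
grasp_force: 62.2
```

Call:
play_rows([
  [11.3, 4, -1, 3.6, -0.1, 0.4],
  [11.3, 4, -1, 3.6, -0.1, 0.4],
  [11.3, 4, -1, 3.6, -0.1, 0.4],
  [11.3, 4, -1, 3.6, -0.1, 0.4],
  [11.3, 4, -1, 3.6, -0.1, 0.4],
])

```text
time: 5.6
tool_pos: [0.4658, -0.0228, 0.2953]
tool_rot: [0.036, 0.644, 0.762, 0.053]
contact_force: [0.3, 0.0, -4.2]
gripper_width: 0.43
grasp_force: 62.0
```

Call:
play_rows([
  [11.3, 4, -1, 3.6, -0.1, 0.4],
  [11.3, 4, -1, 3.6, -0.1, 0.4],
  [0, 0, 0, 0, 0, 0],
  [0, 0, 0, 0, 0, 0],
])

```text
time: 5.93
tool_pos: [0.4702, 0.0003, 0.2981]
tool_rot: [-0.003, 0.65, 0.76, 0.006]
contact_force: [0.0, -0.2, -3.9]
gripper_width: 0.428
grasp_force: 62.2
```

```bash
python3 - <<'E'
from h import *
st()
V=M(tool(.3,0),cellpos("red")+[0,0,.142+.03])
plan(V,mm=20,deg=4)
E
```

```text
t 5.93 p [4.702e-01 3.000e-04 2.981e-01] z [ 0.003  0.012 -1.   ] y [0.988 0.155 0.005] F [ 0.04 -0.16 -3.86] grip 62.165175676345825 w 36.6 j [-0.17 -0.36  1.89  0.01  1.61 -0.32]
16 rows of [15.14, 12.65, 3.01, 0.02, -0.04, -0.52] -> [0.6138 0.2816 0.252 ]
```

```bash
python3 - <<'E'
from h import *
V=M(tool(.3,0),np.r_[cellpos("red")[:2],.30])
plan(V,mm=22,deg=4)
E
```

```text
15 rows of [16.18, 13.5, 0.01, 0.02, -0.04, -0.55] -> [0.6138 0.2816 0.3   ]
```

Call:
play_rows([
  [8, 6.7, 0, 0, 0, -0.3],
  [16.2, 13.5, 0, 0, 0, -0.5],
  [16.2, 13.5, 0, 0, 0, -0.5],
  [16.2, 13.5, 0, 0, 0, -0.5],
  [16.2, 13.5, 0, 0, 0, -0.5],
])

```text
time: 6.35
tool_pos: [0.5177, 0.0823, 0.3005]
tool_rot: [-0.002, 0.636, 0.772, 0.007]
contact_force: [0.3, -0.6, -3.0]
gripper_width: 0.43
grasp_force: 62.2
```

Call:
play_rows([
  [16.2, 13.5, 0, 0, 0, -0.5],
  [16.2, 13.5, 0, 0, 0, -0.5],
  [16.2, 13.5, 0, 0, 0, -0.5],
  [16.2, 13.5, 0, 0, 0, -0.5],
  [16.2, 13.5, 0, 0, 0, -0.5],
])

```text
time: 6.77
tool_pos: [0.5668, 0.1757, 0.3019]
tool_rot: [-0.002, 0.618, 0.786, 0.007]
contact_force: [0.3, 0.4, -2.6]
gripper_width: 0.432
grasp_force: 62.2
```

Call:
play_rows([
  [16.2, 13.5, 0, 0, 0, -0.5],
  [16.2, 13.5, 0, 0, 0, -0.5],
  [16.2, 13.5, 0, 0, 0, -0.5],
  [16.2, 13.5, 0, 0, 0, -0.5],
  [8, 6.7, 0, 0, 0, -0.5],
])

```text
time: 7.18
tool_pos: [0.6074, 0.2623, 0.3029]
tool_rot: [-0.002, 0.601, 0.8, 0.007]
contact_force: [-0.1, -0.1, -3.2]
gripper_width: 0.427
grasp_force: 62.2
```

Call:
play_rows([
  [0, 0, 0, 0, 0, 0],
  [0, 0, 0, 0, 0, 0],
  [0, 0, 0, 0, 0, 0],
])

```text
time: 7.43
tool_pos: [0.6068, 0.2599, 0.3033]
tool_rot: [-0.001, 0.601, 0.799, 0.006]
contact_force: [0.7, -0.3, -3.6]
gripper_width: 0.426
grasp_force: 62.2
```

```bash
python3 - <<'E'
from h import *
st()
plan(M(tool(.3,0),np.r_[cellpos("red")[:2],.26]),mm=15,deg=4)
T=now()
F={n:imaging.grab_frame(n) for n in("scene","top")}
box={"scene":(370,120,110,125),"top":(165,190,100,75)}
prof=[(0,29),(4,33),(92,33),(122,17),(127,19),(160,19)]
o=np.zeros((500,800,3),np.uint8)
for n,off in(("scene",0),("top",450)):
    x,y,w,h=box[n]; k=4 if n=="scene" else 3.5
    im=cv2.resize(F[n]["image"][y:y+h,x:x+w,::-1],None,fx=k,fy=k,interpolation=cv2.INTER_CUBIC)
    base=np.r_[T[:3,3]-.142*(-T[:3,2])]
    for z,rad in prof:
        a=np.linspace(0,6.3,60); X=np.c_[rad*np.cos(a),rad*np.sin(a),0*a]/1e3@T[:3,:3].T+base-T[:3,2]*z/1e3
        cv2.polylines(im,[((proj(F[n],X)-[x,y]+.5)*k).astype(np.int32)],True,(255,255,0),1)
    o[:im.shape[0],off:off+im.shape[1]]=im
cv2.imwrite("pics/over.png",o)
E
```

```text
t 7.43 p [0.6068 0.2599 0.3033] z [ 0.005  0.011 -1.   ] y [0.961 0.277 0.008] F [ 0.7  -0.28 -3.63] grip 62.154518365859985 w 36.4 j [0.29 0.1  1.47 0.01 1.57 0.01]
4 rows of [4.64, 3.18, 10.88, 0.12, -0.14, -0.28] -> [0.6138 0.2816 0.26  ]
```

View pics/over.png

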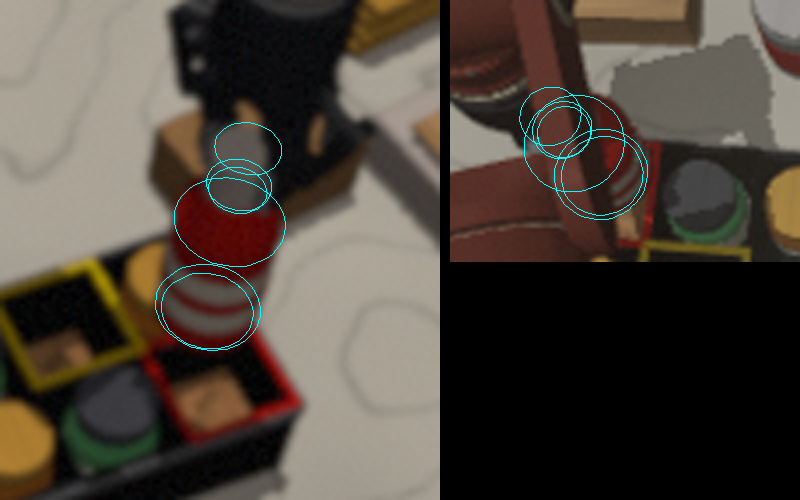

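In the scene view the held red bottle matches the tool model closely, with cap around (430,157) and base around (421,196). In the top view the arm hides most of it. I'll measure its silhouette by differencing against the first picture.

```bash
cat >> h.py <<'E'
from scipy.spatial import ConvexHull
PROF=np.array([(0,29),(4,33),(92,33)])
def sil(f,T,e,al,be,d=.142):
    """row->(left,right) edges of the bottle body; e offset along tool x, al/be tilts (rad) about tool y/x at the cap"""
    A=T@M(Ro.from_rotvec([be,al,0]).as_matrix(),[e,0,-.005]); th=np.linspace(0,2*np.pi,120)
    P=np.concatenate([np.c_[r*np.cos(th),r*np.sin(th),0*th+(d*1e3+5-z)]/1e3 for z,r in PROF])
    u=proj(f,P@A[:3,:3].T+A[:3,3]); u=u[ConvexHull(u).vertices]; m=np.zeros((480*8,640*8),np.uint8)
    cv2.fillPoly(m,[np.round((u+.5)*8).astype(np.int32)],255); return cv2.resize(m,(640,480),interpolation=cv2.INTER_AREA)/255.
E
python3 - <<'E'
from h import *
T=now()
for n,(x0,x1,y0,y1) in {"scene":(404,450,158,212),"top":(185,240,205,260)}.items():
    f=imaging.grab_frame(n); ref=cv2.imread(f"pics/{n}0.png")[:,:,::-1].astype(int)
    d=abs(f["image"].astype(int)-ref).max(2); m=sil(f,T,0,0,0)
    print(n)
    im=f["image"].astype(int)
    for v in range(y0,y1,2):
        print(v,"".join(("R" if im[v,u,0]>1.8*im[v,u,1] else "#" if d[v,u]>35 else "+" if d[v,u]>18 else ".") for u in range(x0,x1)),"".join("o" if m[v,u]>.5 else "." for u in range(x0,x1)))
E
```

```text
scene
158 ...............+#####+#++++++++############### ..............................................
160 ................#####++++++++++############### ..............................................
162 ................+#######++++++################ ..............................................
164 ...............R#############################+ ....................oooo......................
166 ............RRRRR+#########################+.. ..............oooooooooooooooo................
168 ..........RRRRRRR..+##################+....... ............ooooooooooooooooooooo.............
170 ..........RRRRRRRRR..+####+++.++++##+......... ...........oooooooooooooooooooooooo...........
172 ..........RRRRRRRRRRRRR..++++R.+.RRRR......... ..........oooooooooooooooooooooooooo..........
174 ........+#RRRRRRRRRRRRRRRRRRRRRRRRRRR......... .........oooooooooooooooooooooooooooo.........
176 ........##RRRRRRRRRRRRRRRRRRRRRRRRRR.......... .........ooooooooooooooooooooooooooooo........
178 .........RRRRRRRRRRRRRRRRRRRRRRRRRRR+......... .........oooooooooooooooooooooooooooo.........
180 .......++RRR
[... 4103 characters left out ...]
....
249 R##RRR#R#.+R#RRRRR#R#######RRRR#####RRR................ ..............oooooooooooooooooo.......................
251 R########.++RRRRRRRRR######+....+##RRR.........++++++++ .................ooooooooooo...........................
253 #########+++#RR#RR#RR######+.....##RRR.......++++++++++ .......................................................
255 #RRRRRRR.RR+##RRRRR#RR+#####.....##RRR............+.... .......................................................
257 RR#RRRRRR#####RR#RRR########+.....#RRR................. .......................................................
259 #RRR##++R+...+R+RR#R#R#####RRRRRRRR########+++++++++... .......................................................
```

Both cameras agree once each is compared with its own view of the crate: aim at about (0.6127, 0.2828). Now I'll align with the tool vertical.

```bash
python3 - <<'E'
from h import *
plan(M(tool(.3,0),[.6127,.2828,.262]),mm=13,deg=4)
E
```

```text
4 rows of [4.98, 2.94, 10.47, 0.13, -0.14, -0.28] -> [0.6127 0.2828 0.262 ]
```

Call:
play_rows([
  [5, 2.9, 10.5, 0.13, -0.14, -0.28],
  [5, 2.9, 10.5, 0.13, -0.14, -0.28],
  [5, 2.9, 10.5, 0.13, -0.14, -0.28],
  [5, 2.9, 10.5, 0.13, -0.14, -0.28],
  [0, 0, 0, 0, 0, 0],
])

```text
time: 8.05
tool_pos: [0.611, 0.2845, 0.2566]
tool_rot: [-0.002, 0.592, 0.806, -0.003]
contact_force: [0.1, -0.5, -4.2]
gripper_width: 0.43
grasp_force: 62.0
```

Call:
play_rows([
  [0, 0, 0, 0, 0, 0],
  [0, 0, 0, 0, 0, 0],
  [0, 0, 0, 0, 0, 0],
])

```text
time: 8.3
tool_pos: [0.613, 0.2837, 0.2625]
tool_rot: [0.0, 0.593, 0.805, 0.0]
contact_force: [0.8, 0.0, -2.9]
gripper_width: 0.427
grasp_force: 62.0
```

```bash
python3 - <<'E'
from h import *
st(); plan(M(tool(.3,0),[.6127,.2828,.232]),mm=15,deg=4)
E
```

```text
t 8.3 p [0.613  0.2837 0.2625] z [ 0.001  0.    -1.   ] y [0.955 0.296 0.001] F [ 0.78  0.02 -2.92] grip 62.02208876609802 w 36.5 j [0.32 0.16 1.47 0.   1.51 0.02]
3 rows of [-0.26, -0.18, 10.17, 0.01, -0.0, 0.02] -> [0.6127 0.2828 0.232 ]
```

Call:
play_rows([
  [-0.3, -0.2, 10, 0, 0, 0],
  [-0.3, -0.2, 10, 0, 0, 0],
  [-0.3, -0.2, 10, 0, 0, 0],
  [0, 0, 0, 0, 0, 0],
  [0, 0, 0, 0, 0, 0],
])

```text
time: 8.72
tool_pos: [0.6114, 0.2822, 0.2295]
tool_rot: [-0.001, 0.593, 0.805, -0.002]
contact_force: [-0.6, -0.1, -4.1]
gripper_width: 0.428
grasp_force: 62.2
```

Call:
play_rows([
  [0, 0, 3, 0, 0, 0],
  [0, 0, 3, 0, 0, 0],
  [0, 0, 3, 0, 0, 0],
  [0, 0, 0, 0, 0, 0],
])

```text
time: 9.05
tool_pos: [0.612, 0.2825, 0.222]
tool_rot: [-0.001, 0.593, 0.805, -0.0]
contact_force: [-0.1, -0.1, -4.4]
gripper_width: 0.427
grasp_force: 62.2
```

```bash
python3 - <<'E'
from h import *
st()
E
```

```text
t 9.05 p [0.612  0.2825 0.222 ] z [-0.001 -0.    -1.   ] y [ 0.955  0.296 -0.001] F [-0.12 -0.06 -4.38] grip 62.19600319862366 w 36.5 j [0.32 0.18 1.51 0.   1.45 0.02]
```

Call:
play_rows([
  [0, 0.5, 2.5, 0, 0, 0],
  [0, 0, 2.5, 0, 0, 0],
  [0, 0, 2.5, 0, 0, 0],
  [0, 0, 0, 0, 0, 0],
])

```text
time: 9.38
tool_pos: [0.6124, 0.2827, 0.2143]
tool_rot: [-0.001, 0.593, 0.805, -0.001]
contact_force: [0.0, -0.0, -3.3]
gripper_width: 0.427
grasp_force: 62.2
```

Call:
play_rows([
  [0, 0, 2.5, 0, 0, 0],
  [0, 0, 2.5, 0, 0, 0],
  [0, 0, 2.5, 0, 0, 0],
  [0, 0, 0, 0, 0, 0],
])

```text
time: 9.72
tool_pos: [0.6124, 0.2827, 0.2068]
tool_rot: [-0.001, 0.593, 0.805, -0.001]
contact_force: [0.4, 0.1, -4.0]
gripper_width: 0.432
grasp_force: 62.2
```

No contact so far, and the base is about 15 mm inside the mouth. I'll keep lowering.

Call:
play_rows([
  [0, 0, 2.5, 0, 0, 0],
  [0, 0, 2.5, 0, 0, 0],
  [0, 0, 2.5, 0, 0, 0],
  [0, 0, 2.5, 0, 0, 0],
  [0, 0, 0, 0, 0, 0],
])

```text
time: 10.13
tool_pos: [0.6123, 0.2827, 0.1967]
tool_rot: [-0.001, 0.593, 0.805, -0.001]
contact_force: [0.4, -0.7, -3.6]
gripper_width: 0.428
grasp_force: 62.2
```

Call:
play_rows([
  [0, 0, 2, 0, 0, 0],
  [0, 0, 2, 0, 0, 0],
  [0, 0, 2, 0, 0, 0],
  [0, 0, 0, 0, 0, 0],
])

```text
time: 10.47
tool_pos: [0.6125, 0.2827, 0.191]
tool_rot: [-0.001, 0.593, 0.805, -0.0]
contact_force: [-0.6, 0.4, -3.7]
gripper_width: 0.426
grasp_force: 62.2
```

Call:
play_rows([
  [0, 0, 1, 0, 0, 0],
  [0, 0, 1, 0, 0, 0],
  [0, 0, 1, 0, 0, 0],
  [0, 0, 1, 0, 0, 0],
  [0, 0, 0, 0, 0, 0],
])

```text
time: 10.88
tool_pos: [0.6126, 0.2827, 0.1874]
tool_rot: [-0.0, 0.593, 0.805, -0.0]
contact_force: [-0.7, -0.3, -3.1]
gripper_width: 0.424
grasp_force: 62.2
```

Call:
play_rows([
  [0, 0, 1, 0, 0, 0],
  [0, 0, 1, 0, 0, 0],
  [0, 0, 1, 0, 0, 0],
  [0, 0, 1, 0, 0, 0],
  [0, 0, 0, 0, 0, 0],
])

```text
time: 11.3
tool_pos: [0.6126, 0.2827, 0.1833]
tool_rot: [-0.0, 0.593, 0.805, -0.0]
contact_force: [-0.2, -0.5, -3.3]
gripper_width: 0.426
grasp_force: 62.2
```

Call:
play_rows([
  [0, 0, 1, 0, 0, 0],
  [0, 0, 1, 0, 0, 0],
  [0, 0, 1, 0, 0, 0],
  [0, 0, 1, 0, 0, 0],
  [0, 0, 0, 0, 0, 0],
])

```text
time: 11.72
tool_pos: [0.6126, 0.2827, 0.1793]
tool_rot: [-0.0, 0.593, 0.805, -0.0]
contact_force: [-0.8, -0.1, -3.9]
gripper_width: 0.431
grasp_force: 62.2
```

Call:
play_rows([
  [0, 0, 1, 0, 0, 0],
  [0, 0, 1, 0, 0, 0],
  [0, 0, 1, 0, 0, 0],
  [0, 0, 1, 0, 0, 0],
  [0, 0, 0, 0, 0, 0],
])

```text
time: 12.13
tool_pos: [0.6126, 0.2827, 0.1753]
tool_rot: [-0.0, 0.593, 0.805, -0.0]
contact_force: [-0.4, 0.3, -2.5]
gripper_width: 0.432
grasp_force: 62.2
```

Call:
play_rows([
  [0, 0, 1, 0, 0, 0],
  [0, 0, 1, 0, 0, 0],
  [0, 0, 1, 0, 0, 0],
  [0, 0, 0, 0, 0, 0],
])

```text
time: 12.47
tool_pos: [0.6126, 0.2827, 0.1724]
tool_rot: [-0.0, 0.593, 0.805, -0.0]
contact_force: [-0.4, 0.7, -3.7]
gripper_width: 0.424
grasp_force: 62.2
```

Call:
play_rows([
  [0, 0, 1, 0, 0, 0],
  [0, 0, 1, 0, 0, 0],
  [0, 0, 1, 0, 0, 0],
  [0, 0, 1, 0, 0, 0],
  [0, 0, 0, 0, 0, 0],
])

```text
time: 12.88
tool_pos: [0.6126, 0.2827, 0.1683]
tool_rot: [-0.0, 0.593, 0.805, -0.0]
contact_force: [-0.7, 0.0, -2.5]
gripper_width: 0.43
grasp_force: 62.2
```

Call:
play_rows([
  [0, 0, 1, 0, 0, 0],
  [0, 0, 1, 0, 0, 0],
  [0, 0, 1, 0, 0, 0],
  [0, 0, 1, 0, 0, 0],
  [0, 0, 0, 0, 0, 0],
])

```text
time: 13.3
tool_pos: [0.6126, 0.2827, 0.1643]
tool_rot: [-0.0, 0.593, 0.805, -0.0]
contact_force: [0.2, 0.4, -2.5]
gripper_width: 0.43
grasp_force: 62.2
```

Call:
play_rows([
  [0, 0, 1, 0, 0, 0],
  [0, 0, 1, 0, 0, 0],
  [0, 0, 1, 0, 0, 0],
  [0, 0, 0, 0, 0, 0],
])

```text
time: 13.63
tool_pos: [0.6128, 0.283, 0.1627]
tool_rot: [-0.0, 0.593, 0.805, 0.0]
contact_force: [-2.8, 0.3, 1.9]
gripper_width: 0.429
grasp_force: 62.8
```

Call:
play_rows([
  [0, 0, 0, 0, 0, 0],
  [0, 0, 0, 0, 0, 0],
])

```text
time: 13.8
tool_pos: [0.6128, 0.283, 0.1626]
tool_rot: [-0.0, 0.593, 0.805, 0.0]
contact_force: [-2.0, 0.7, 2.3]
gripper_width: 0.426
grasp_force: 62.8
```

The bottle is on the board: Fz went from -3.4 to +2. I'll ease off 1 mm and release.

Call:
play_rows([
  [0, 0, -1, 0, 0, 0],
  [0, 0, 0, 0, 0, 0],
])

```text
time: 13.97
tool_pos: [0.6129, 0.2828, 0.163]
tool_rot: [-0.0, 0.593, 0.805, 0.0]
contact_force: [-1.7, -0.1, 1.6]
gripper_width: 0.427
grasp_force: 62.8
```

Call:
play_rows([
  [0, 0, 0, 0, 0, 0],
  [0, 0, 0, 0, 0, 0],
  [0, 0, 0, 0, 0, 0],
  [0, 0, 0, 0, 0, 0],
  [0, 0, 0, 0, 0, 0],
], hand=62)

```text
time: 14.38
tool_pos: [0.6129, 0.2827, 0.1626]
tool_rot: [-0.0, 0.593, 0.805, -0.0]
contact_force: [-0.2, -0.0, 0.7]
gripper_width: 0.727
grasp_force: 0.0
```

```bash
python3 - <<'E'
from h import *
st(); T=now()
W=T.copy(); W[2,3]=.29
a,b=rack(); R=tool(YAW,np.radians(40))
W2=M(tool(-.2,.2),[.40,-.02,.32])
plan(W,W2,mm=25,deg=5)
E
```

```text
t 14.38 p [0.6129 0.2827 0.1626] z [-0.  0. -1.] y [ 0.955  0.296 -0.   ] F [-0.18 -0.03  0.73] grip 0.0 w 62.1 j [0.32 0.23 1.56 0.   1.35 0.02]
6 rows of [0.0, -0.0, -21.24, 0.0, -0.0, -0.0] -> [0.6129 0.2827 0.29  ]
15 rows of [-19.42, -15.46, -3.3, -0.75, -0.19, 1.91] -> [ 0.4  -0.02  0.32]
```

Call:
play_rows([
  [0, 0, -8, 0, 0, 0],
  [0, 0, -20, 0, 0, 0],
  [0, 0, -25, 0, 0, 0],
  [0, 0, -25, 0, 0, 0],
  [0, 0, -25, 0, 0, 0],
])

```text
time: 14.8
tool_pos: [0.6127, 0.2828, 0.2673]
tool_rot: [-0.0, 0.593, 0.805, 0.0]
contact_force: [0.4, -0.7, -0.5]
gripper_width: 0.726
grasp_force: 0.0
```

Call:
play_rows([
  [0, 0, -25, 0, 0, 0],
  [-19.4, -15.5, -3.3, -0.8, -0.2, 1.9],
  [-19.4, -15.5, -3.3, -0.8, -0.2, 1.9],
  [-19.4, -15.5, -3.3, -0.8, -0.2, 1.9],
  [-19.4, -15.5, -3.3, -0.8, -0.2, 1.9],
])

```text
time: 15.22
tool_pos: [0.5715, 0.1914, 0.304]
tool_rot: [0.023, 0.645, 0.763, 0.019]
contact_force: [0.2, -0.5, -0.8]
gripper_width: 0.726
grasp_force: 0.0
```

Call:
play_rows([
  [-19.4, -15.5, -3.3, -0.8, -0.2, 1.9],
  [-19.4, -15.5, -3.3, -0.8, -0.2, 1.9],
  [-19.4, -15.5, -3.3, -0.8, -0.2, 1.9],
  [-19.4, -15.5, -3.3, -0.8, -0.2, 1.9],
  [-19.4, -15.5, -3.3, -0.8, -0.2, 1.9],
])

```text
time: 15.63
tool_pos: [0.5028, 0.0871, 0.3149]
tool_rot: [0.05, 0.705, 0.706, 0.042]
contact_force: [0.5, 0.3, 0.4]
gripper_width: 0.722
grasp_force: 0.0
```

Call:
play_rows([
  [-19.4, -15.5, -3.3, -0.8, -0.2, 1.9],
  [-19.4, -15.5, -3.3, -0.8, -0.2, 1.9],
  [-19.4, -15.5, -3.3, -0.8, -0.2, 1.9],
  [0, 0, 0, 0, 0, 0],
], hand=75)

```text
time: 15.97
tool_pos: [0.4525, 0.0295, 0.3192]
tool_rot: [0.067, 0.739, 0.668, 0.055]
contact_force: [0.6, -0.1, 0.7]
gripper_width: 0.88
grasp_force: 0.0
```

```bash
python3 - <<'E'
from h import *
st(); T=now()
a,b=rack(); R=tool(YAW,np.radians(40))
plan(M(R,b["yellow"]+.215*a+.003*R[:,0]),M(R,b["yellow"]+.142*a+.003*R[:,0]),mm=23,deg=5)
f=imaging.grab_frame("scene")["image"]; g=imaging.grab_frame("top")["image"]
cv2.imwrite("pics/red_done.png",np.hstack([cv2.resize(i[:,:,::-1],(400,400),interpolation=cv2.INTER_CUBIC) for i in(f[140:270,325:455],g[190:310,170:290])]))
E
```

```text
t 15.97 p [0.4525 0.0295 0.3192] z [ 0.171 -0.026 -0.985] y [ 0.98  -0.099  0.173] F [ 0.61 -0.07  0.69] grip 0.0 w 75.1 j [-0.09 -0.53  1.98 -0.01  1.51  0.01]
13 rows of [-19.88, -4.21, 7.49, -2.3, 0.66, -1.33] -> [ 0.4547 -0.2253  0.2067]
4 rows of [0.0, 0.0, 18.25, 0.0, 0.0, 0.0] -> [ 0.5004 -0.2146  0.1508]
```

View pics/red_done.png

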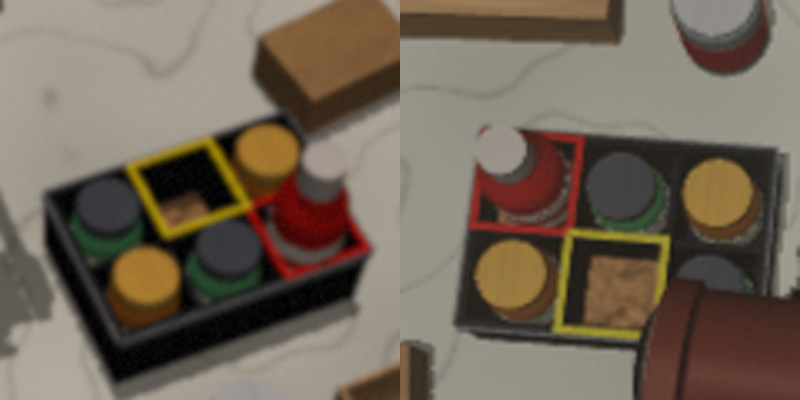

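Red stands upright in its framed cell in both views (scene crop 310,205; top crop 520,175), and the jars are undisturbed. Next is yellow.

Call:
play_rows([
  [-19.9, -4.2, 7.5, -2.3, 0.7, -1.3],
  [-19.9, -4.2, 7.5, -2.3, 0.7, -1.3],
  [-19.9, -4.2, 7.5, -2.3, 0.7, -1.3],
  [-19.9, -4.2, 7.5, -2.3, 0.7, -1.3],
  [-19.9, -4.2, 7.5, -2.3, 0.7, -1.3],
])

```text
time: 16.48
tool_pos: [0.4389, -0.0671, 0.276]
tool_rot: [0.123, 0.685, 0.704, 0.141]
contact_force: [0.2, -0.4, -0.4]
gripper_width: 0.877
grasp_force: 0.0
```

Call:
play_rows([
  [-19.9, -4.2, 7.5, -2.3, 0.7, -1.3],
  [-19.9, -4.2, 7.5, -2.3, 0.7, -1.3],
  [-19.9, -4.2, 7.5, -2.3, 0.7, -1.3],
  [-19.9, -4.2, 7.5, -2.3, 0.7, -1.3],
  [0, 0, 0, 0, 0, 0],
])

```text
time: 16.9
tool_pos: [0.4399, -0.1478, 0.2366]
tool_rot: [0.164, 0.64, 0.721, 0.206]
contact_force: [-0.9, 0.8, -1.4]
gripper_width: 0.881
grasp_force: 0.0
```

```bash
python3 - <<'E'
from h import *
st(); T=now()
a,b=rack(); R=tool(YAW,np.radians(40))
plan(M(R,b["yellow"]+.215*a+.003*R[:,0]),mm=23,deg=5)
E
```

```text
t 16.9 p [ 0.4399 -0.1478  0.2366] z [ 0.501  0.087 -0.861] y [0.856 0.095 0.508] F [-0.94  0.79 -1.35] grip 0.0 w 75.2 j [-0.72 -0.67  2.26  0.43  1.23 -0.92]
4 rows of [-19.86, -3.61, 6.15, -2.35, 0.54, -1.44] -> [ 0.4547 -0.2253  0.2067]
```

Call:
play_rows([
  [-19.9, -3.6, 6.1, -2.3, 0.5, -1.4],
  [-19.9, -3.6, 6.1, -2.3, 0.5, -1.4],
  [-19.9, -3.6, 6.1, -2.3, 0.5, -1.4],
  [-19.9, -3.6, 6.1, -2.3, 0.5, -1.4],
  [0, 0, 0, 0, 0, 0],
])

```text
time: 17.32
tool_pos: [0.4558, -0.2248, 0.2079]
tool_rot: [0.212, 0.585, 0.736, 0.267]
contact_force: [1.0, 0.9, -0.6]
gripper_width: 0.875
grasp_force: 0.0
```

Call:
play_rows([
  [0, 0, 0, 0, 0, 0],
  [0, 0, 0, 0, 0, 0],
])

```text
time: 17.48
tool_pos: [0.4565, -0.2227, 0.2107]
tool_rot: [0.213, 0.583, 0.737, 0.267]
contact_force: [0.2, -0.4, 0.5]
gripper_width: 0.879
grasp_force: 0.0
```

```bash
python3 - <<'E'
from h import *
st()
a,b=rack(); R=tool(YAW,np.radians(40))
plan(M(R,b["yellow"]+.142*a+.003*R[:,0]),mm=18,deg=5)
E
```

```text
t 17.48 p [ 0.4565 -0.2227  0.2107] z [ 0.625  0.145 -0.767] y [0.746 0.177 0.642] F [ 0.22 -0.44  0.48] grip 0.0 w 75.1 j [-0.92 -0.49  2.23  0.69  1.17 -1.36]
5 rows of [-0.42, -0.85, 14.92, -0.01, 0.02, 0.03] -> [ 0.5004 -0.2146  0.1508]
```

Call:
play_rows([
  [-0.4, -0.8, 15, 0, 0, 0],
  [-0.4, -0.8, 15, 0, 0, 0],
  [-0.4, -0.8, 15, 0, 0, 0],
  [-0.4, -0.8, 15, 0, 0, 0],
  [-0.4, -0.8, 15, 0, 0, 0],
])

```text
time: 17.9
tool_pos: [0.5016, -0.214, 0.1512]
tool_rot: [0.214, 0.582, 0.737, 0.267]
contact_force: [-0.0, -0.8, -0.1]
gripper_width: 0.88
grasp_force: 0.0
```

Call:
play_rows([
  [0, 0, 0, 0, 0, 0],
  [0, 0, 0, 0, 0, 0],
  [0, 0, 0, 0, 0, 0],
])

```text
time: 18.15
tool_pos: [0.5008, -0.2148, 0.1515]
tool_rot: [0.214, 0.583, 0.737, 0.267]
contact_force: [0.4, -0.3, -0.2]
gripper_width: 0.877
grasp_force: 0.0
```

```bash
python3 - <<'E'
from h import *
st()
a,b=rack(); R=tool(YAW,np.radians(40))
plan(M(R,b["yellow"]+.142*a+.003*R[:,0]),mm=18,deg=5)
f=imaging.grab_frame("top"); im=f["image"].astype(int)
x,y=380,262
for v in range(y,y+40,2): print(v,"".join("#" if im[v,u].sum()<170 else "Y" if im[v,u,0]>1.35*im[v,u,2]+10 else "." for u in range(x,x+45)))
T=now(); print([proj(f,(T@[[q],[.045],[.004],[1]])[:3].T).round(1).tolist() for q in(-.011,.011)], proj(f,np.array([b["yellow"]+z*a for z in(.092,.13,.16)])).round(1))
E
```

```text
t 18.15 p [ 0.5008 -0.2148  0.1515] z [ 0.627  0.144 -0.766] y [0.745 0.178 0.643] F [ 0.41 -0.26 -0.2 ] grip 0.0 w 74.9 j [-0.83 -0.32  2.22  0.73  0.99 -1.4 ]
1 rows of [0.32, -0.72, 0.37, 0.02, 0.17, 0.21] -> [ 0.5004 -0.2146  0.1508]
262 ..YYYYY...........YY.........................
264 YYY..........................................
266 Y......YYYYYYYYYYYYYY........................
268 ....YYYYYYYYYYYYYYYYYYY......................
270 ...YYYYYYYYYYYYYYYYYYYYY.....................
272 .YYYYYYYYYYYYYYYY###YYYYY....................
274 .YYYYYYYYYYYY..#############.................
276 YYYYYYYYYYYYY..##############................
278 YYYYYYYYYYYYYY..#############................
280 .YYYYYYYYYYYYYY################..............
282 ..YYYYYYYYYYYY..###############..............
284 ...YYYYYYYYY.....###############.............
286 ....YYYYYYY......#########....###............
288 ......YYYYY.......#######.....##.............
290 ........YYYY......#########...##.............
292 .................#######.##...##.............
294 ..................##......#....##............
296 ..................#########....###...........
298 ...................########....####..........
300 ...................#################.........
[[[400.9, 271.7]], [[392.1, 273.4]]] [[394.  278.7]
 [398.  286.3]
 [401.3 292.7]]
```

Call:
play_rows([
  [2.2, -0.7, 0.4, 0, 0.2, 0.2],
  [0, 0, 0, 0, 0, 0],
])

```text
time: 18.37
tool_pos: [0.4995, -0.2133, 0.1502]
tool_rot: [0.212, 0.584, 0.736, 0.268]
contact_force: [0.5, 0.2, -0.5]
gripper_width: 0.882
grasp_force: 0.0
```

Call:
play_rows([
  [0, 0, 0, 0, 0, 0],
  [0, 0, 0, 0, 0, 0],
  [0, 0, 0, 0, 0, 0],
  [0, 0, 0, 0, 0, 0],
  [0, 0, 0, 0, 0, 0],
], hand=44)

```text
time: 18.78
tool_pos: [0.4995, -0.2132, 0.1493]
tool_rot: [0.212, 0.585, 0.736, 0.268]
contact_force: [0.2, 0.9, -0.0]
gripper_width: 0.517
grasp_force: 0.0
```

Call:
play_rows([
  [0, 0, 0, 0, 0, 0],
  [0, 0, 0, 0, 0, 0],
  [0, 0, 0, 0, 0, 0],
  [0, 0, 0, 0, 0, 0],
], hand=20)

```text
time: 19.12
tool_pos: [0.4996, -0.2133, 0.1497]
tool_rot: [0.212, 0.584, 0.736, 0.268]
contact_force: [-3.4, -0.6, 3.9]
gripper_width: 0.429
grasp_force: 59.9
```

Gripped at about 60 N. Now I'll pull out along the axis.

Call:
play_rows([
  [0, 0, -6, 0, 0, 0],
  [0, 0, -12, 0, 0, 0],
  [0, 0, -12, 0, 0, 0],
  [0, 0, 0, 0, 0, 0],
])

```text
time: 19.45
tool_pos: [0.4804, -0.2177, 0.173]
tool_rot: [0.212, 0.584, 0.736, 0.268]
contact_force: [1.9, 0.5, -0.8]
gripper_width: 0.425
grasp_force: 62.9
```

```bash
python3 - <<'E'
from h import *
st(); T=now()
W=T.copy(); W[2,3]+=.11
U=M(tool(.15,0),[.45,-.05,.31]); V=M(tool(.3,0),np.r_[cellpos("yellow")[:2],.31])
plan(W,U,V,mm=22,deg=4)
E
```

```text
t 19.45 p [ 0.4804 -0.2177  0.173 ] z [ 0.626  0.146 -0.766] y [0.746 0.173 0.642] F [ 1.91  0.47 -0.75] grip 62.90809392929077 w 36.3 j [-0.87 -0.39  2.23  0.71  1.06 -1.38]
6 rows of [0.01, 11.78, -14.05, 0.0, -0.0, 0.0] -> [ 0.4804 -0.2177  0.283 ]
11 rows of [15.52, 1.1, -2.18, 3.63, -0.15, 0.39] -> [ 0.45 -0.05  0.31]
13 rows of [17.93, 10.63, 0.0, 0.0, 0.0, -0.66] -> [0.5341 0.2074 0.31  ]
```

Call:
play_rows([
  [0, 11.8, -14, 0, 0, 0],
  [0, 11.8, -14, 0, 0, 0],
  [0, 11.8, -14, 0, 0, 0],
  [0, 11.8, -14, 0, 0, 0],
  [0, 11.8, -14, 0, 0, 0],
])

```text
time: 19.87
tool_pos: [0.4798, -0.2169, 0.2612]
tool_rot: [0.209, 0.585, 0.736, 0.267]
contact_force: [0.0, -0.4, -5.3]
gripper_width: 0.429
grasp_force: 62.6
```

Call:
play_rows([
  [0, 11.8, -14, 0, 0, 0],
  [15.5, 1.1, -2.2, 3.6, -0.15, 0.4],
  [15.5, 1.1, -2.2, 3.6, -0.15, 0.4],
  [15.5, 1.1, -2.2, 3.6, -0.15, 0.4],
  [15.5, 1.1, -2.2, 3.6, -0.15, 0.4],
])

```text
time: 20.28
tool_pos: [0.4649, -0.1568, 0.2894]
tool_rot: [0.134, 0.619, 0.755, 0.171]
contact_force: [1.1, 0.5, -6.6]
gripper_width: 0.428
grasp_force: 62.8
```

Call:
play_rows([
  [15.5, 1.1, -2.2, 3.6, -0.15, 0.4],
  [15.5, 1.1, -2.2, 3.6, -0.15, 0.4],
  [15.5, 1.1, -2.2, 3.6, -0.15, 0.4],
  [15.5, 1.1, -2.2, 3.6, -0.15, 0.4],
  [15.5, 1.1, -2.2, 3.6, -0.15, 0.4],
])

```text
time: 20.7
tool_pos: [0.4529, -0.08, 0.3027]
tool_rot: [0.038, 0.646, 0.761, 0.05]
contact_force: [-0.1, 0.2, -5.3]
gripper_width: 0.429
grasp_force: 62.6
```

Call:
play_rows([
  [15.5, 1.1, -2.2, 3.6, -0.15, 0.4],
  [15.5, 1.1, -2.2, 3.6, -0.15, 0.4],
  [0, 0, 0, 0, 0, 0],
  [0, 0, 0, 0, 0, 0],
])

```text
time: 21.03
tool_pos: [0.4506, -0.0493, 0.3074]
tool_rot: [0.0, 0.652, 0.759, 0.002]
contact_force: [0.3, -0.7, -5.6]
gripper_width: 0.428
grasp_force: 62.6
```

```bash
python3 - <<'E'
from h import *
st()
plan(M(tool(.3,0),np.r_[cellpos("yellow")[:2],.31]),mm=20,deg=4)
E
```

```text
t 21.03 p [ 0.4506 -0.0493  0.3074] z [ 0.003  0.003 -1.   ] y [0.989 0.151 0.003] F [ 0.28 -0.66 -5.63] grip 62.64702558517456 w 36.6 j [-0.28 -0.41  1.91  0.    1.63 -0.43]
14 rows of [16.61, 9.84, -0.15, 0.01, -0.01, -0.61] -> [0.5341 0.2074 0.31  ]
```

Call:
play_rows([
  [8.3, 4.9, 0, 0, 0, -0.3],
  [16.6, 9.8, 0, 0, 0, -0.6],
  [16.6, 9.8, 0, 0, 0, -0.6],
  [16.6, 9.8, 0, 0, 0, -0.6],
  [16.6, 9.8, 0, 0, 0, -0.6],
])

```text
time: 21.45
tool_pos: [0.4817, 0.0312, 0.3091]
tool_rot: [0.001, 0.635, 0.773, 0.003]
contact_force: [0.4, 0.6, -5.4]
gripper_width: 0.427
grasp_force: 62.7
```

Call:
play_rows([
  [16.6, 9.8, 0, 0, 0, -0.6],
  [16.6, 9.8, 0, 0, 0, -0.6],
  [16.6, 9.8, 0, 0, 0, -0.6],
  [16.6, 9.8, 0, 0, 0, -0.6],
  [16.6, 9.8, 0, 0, 0, -0.6],
])

```text
time: 21.87
tool_pos: [0.5117, 0.1229, 0.3093]
tool_rot: [0.001, 0.614, 0.789, 0.002]
contact_force: [-0.3, -1.5, -5.8]
gripper_width: 0.427
grasp_force: 62.7
```

Call:
play_rows([
  [16.6, 9.8, 0, 0, 0, -0.6],
  [16.6, 9.8, 0, 0, 0, -0.6],
  [16.6, 9.8, 0, 0, 0, -0.6],
  [8.3, 4.9, 0, 0, 0, -0.3],
  [0, 0, 0, 0, 0, 0],
])

```text
time: 22.28
tool_pos: [0.5297, 0.1884, 0.3096]
tool_rot: [0.001, 0.599, 0.801, 0.002]
contact_force: [0.3, -1.0, -4.5]
gripper_width: 0.43
grasp_force: 62.7
```

Call:
play_rows([
  [0, 0, 0, 0, 0, 0],
  [0, 0, 0, 0, 0, 0],
  [0, 0, 0, 0, 0, 0],
])

```text
time: 22.53
tool_pos: [0.5297, 0.1863, 0.3105]
tool_rot: [0.002, 0.6, 0.8, 0.002]
contact_force: [-0.6, -0.0, -5.0]
gripper_width: 0.43
grasp_force: 62.7
```

```bash
python3 - <<'E'
from h import *
st(); T=now()
plan(M(tool(.3,0),[.5333,.2083,.27]),mm=13,deg=4)
f=imaging.grab_frame("scene"); m=sil(f,T,0,0,0); ys,xs=np.where(m>.5); print(xs.min(),xs.max(),ys.min(),ys.max())
im=f["image"].astype(int); ref=cv2.imread("pics/scene0.png")[:,:,::-1].astype(int); d=abs(im-ref).max(2)
x0,x1=xs.min()-8,xs.max()+8
for v in range(ys.min()-2,ys.max()+5,2):
    print(v,"".join(("Y" if im[v,u,0]>2.2*im[v,u,2] else "#" if d[v,u]>35 else "+" if d[v,u]>18 else ".") for u in range(x0,x1)),"".join("o" if m[v,u]>.5 else "." for u in range(x0,x1)))
E
```

```text
t 22.53 p [0.5297 0.1863 0.3105] z [ 0.005  0.002 -1.   ] y [0.96  0.28  0.006] F [-0.56 -0.03 -5.04] grip 62.66392707824707 w 36.7 j [ 0.21 -0.13  1.69  0.    1.58 -0.08]
4 rows of [5.0, 2.41, 10.12, 0.08, 0.0, -0.24] -> [0.5333 0.2083 0.27  ]
369 398 150 192
148 ................############################# .............................................
150 .............+############################+.. ..................oooooooooo.................
152 ............##YYY######################+..... ..............ooooooooooooooooooo............
154 ...........##YYYYY####################....... ............ooooooooooooooooooooooo..........
156 ..........##YYYYYYYYY############YY##........ ...........oooooooooooooooooooooooooo........
158 .........+#YYYYYYYYYYYYYYYYYYYYYYYYY#+....... ..........oooooooooooooooooooooooooooo.......
160 .........+#YYYYYYYYYYYYYYYYYYYYYYYYY#+....... ..........oooooooooooooooooooooooooooo.......
162 .........##YYYYYYYYYYYYYYYYYYYYYYYYY#+....... ..........oooooooooooooooooooooooooooo.......
164 ........+##YYYYYYYYYYYYYYYYYYYYYYYY##........ ..........ooooooooooo
[... 860 characters left out ...]
ooooooooooooooooo...........
184 .......+#YY######################+......YYYYY ........oooooooooooooooooooooooooo...........
186 ........##YYY#################YYYYYY...YYYYYY .........oooooooooooooooooooooooo............
188 .........+##YYYYYY######YYYYYYYYYYYYYY.YYYYYY ..........oooooooooooooooooooooo.............
190 ..........+#YYYYYYYYYYYYYYYYYYYYYYYYYYYYYYYYY .............ooooooooooooooooo...............
192 .....++###YYYYYYYYYYYYYYYYYYY...YYYYYYYYYYYYY .................ooooooooo...................
194 ...++YYYYYYYYY..Y.YYYYYYY........YYYYYYYYYYYY .............................................
196 ....YYYYYYY.......................YYYYYYYYYYY .............................................
```

The yellow silhouette matches the model to within 0.5 px, as red did, so I'll use the same correction.

Call:
play_rows([
  [5, 2.4, 10.1, 0.1, 0, -0.2],
  [5, 2.4, 10.1, 0.1, 0, -0.2],
  [5, 2.4, 10.1, 0.1, 0, -0.2],
  [5, 2.4, 10.1, 0.1, 0, -0.2],
  [0, 0, 0, 0, 0, 0],
])

```text
time: 23.0
tool_pos: [0.5318, 0.2101, 0.2658]
tool_rot: [-0.003, 0.593, 0.805, -0.003]
contact_force: [-0.5, -0.7, -5.9]
gripper_width: 0.427
grasp_force: 62.6
```

Call:
play_rows([
  [0, 0, 0, 0, 0, 0],
  [0, 0, 0, 0, 0, 0],
  [0, 0, 0, 0, 0, 0],
])

```text
time: 23.25
tool_pos: [0.5337, 0.2093, 0.271]
tool_rot: [0.0, 0.594, 0.804, 0.0]
contact_force: [-0.3, -0.1, -4.4]
gripper_width: 0.427
grasp_force: 62.6
```

```bash
python3 - <<'E'
from h import *
st(); plan(M(tool(.3,0),[.5333,.2083,.232]),mm=13,deg=4)
E
```

```text
t 23.25 p [0.5337 0.2093 0.271 ] z [ 0.  0. -1.] y [0.956 0.294 0.   ] F [-0.29 -0.13 -4.39] grip 62.561806440353394 w 36.4 j [ 0.24 -0.08  1.71  0.    1.52 -0.05]
3 rows of [-0.28, -0.23, 12.99, 0.0, -0.0, -0.02] -> [0.5333 0.2083 0.232 ]
```

Call:
play_rows([
  [-0.3, -0.2, 10, 0, 0, 0],
  [-0.3, -0.2, 10, 0, 0, 0],
  [-0.3, -0.2, 10, 0, 0, 0],
  [0, 0, 8, 0, 0, 0],
  [0, 0, 0, 0, 0, 0],
])

```text
time: 23.67
tool_pos: [0.5313, 0.2077, 0.2285]
tool_rot: [-0.002, 0.594, 0.804, -0.003]
contact_force: [0.2, 0.2, -5.1]
gripper_width: 0.43
grasp_force: 62.5
```

Call:
play_rows([
  [0, 0, 3, 0, 0, 0],
  [0, 0, 3, 0, 0, 0],
  [0, 0, 3, 0, 0, 0],
  [0, 0, 0, 0, 0, 0],
  [0, 0, 0, 0, 0, 0],
])

```text
time: 24.08
tool_pos: [0.533, 0.2083, 0.2233]
tool_rot: [-0.0, 0.594, 0.804, -0.0]
contact_force: [0.0, 0.6, -4.5]
gripper_width: 0.422
grasp_force: 62.5
```

Call:
play_rows([
  [0, 0.3, 2.5, 0, 0, 0],
  [0, 0, 2.5, 0, 0, 0],
  [0, 0, 2.5, 0, 0, 0],
  [0, 0, 0, 0, 0, 0],
])

```text
time: 24.42
tool_pos: [0.5329, 0.2082, 0.2149]
tool_rot: [-0.001, 0.594, 0.804, -0.001]
contact_force: [-0.3, 0.7, -6.6]
gripper_width: 0.43
grasp_force: 62.5
```

Call:
play_rows([
  [0, 0, 2.5, 0, 0, 0],
  [0, 0, 2.5, 0, 0, 0],
  [0, 0, 2.5, 0, 0, 0],
  [0, 0, 0, 0, 0, 0],
])

```text
time: 24.75
tool_pos: [0.5329, 0.2082, 0.2073]
tool_rot: [-0.001, 0.594, 0.804, -0.001]
contact_force: [0.7, 0.8, -5.8]
gripper_width: 0.426
grasp_force: 62.5
```

It entered freely. I'll continue down.

Call:
play_rows([
  [0, 0, 2.5, 0, 0, 0],
  [0, 0, 2.5, 0, 0, 0],
  [0, 0, 2.5, 0, 0, 0],
  [0, 0, 2.5, 0, 0, 0],
  [0, 0, 0, 0, 0, 0],
])

```text
time: 25.17
tool_pos: [0.5329, 0.2083, 0.1973]
tool_rot: [-0.001, 0.594, 0.804, -0.001]
contact_force: [-0.6, 0.6, -5.2]
gripper_width: 0.426
grasp_force: 62.5
```

Call:
play_rows([
  [0, 0, 2.5, 0, 0, 0],
  [0, 0, 2.5, 0, 0, 0],
  [0, 0, 1, 0, 0, 0],
  [0, 0, 1, 0, 0, 0],
  [0, 0, 0, 0, 0, 0],
])

```text
time: 25.58
tool_pos: [0.5331, 0.2083, 0.1909]
tool_rot: [-0.001, 0.594, 0.804, -0.001]
contact_force: [-0.2, 0.9, -5.2]
gripper_width: 0.429
grasp_force: 62.5
```

Call:
play_rows([
  [0, 0, 1, 0, 0, 0],
  [0, 0, 1, 0, 0, 0],
  [0, 0, 1, 0, 0, 0],
  [0, 0, 1, 0, 0, 0],
  [0, 0, 0, 0, 0, 0],
])

```text
time: 26.0
tool_pos: [0.5331, 0.2083, 0.1869]
tool_rot: [-0.001, 0.594, 0.804, -0.0]
contact_force: [-0.4, -0.7, -4.9]
gripper_width: 0.428
grasp_force: 62.5
```

Call:
play_rows([
  [0, 0, 1, 0, 0, 0],
  [0, 0, 1, 0, 0, 0],
  [0, 0, 1, 0, 0, 0],
  [0, 0, 0, 0, 0, 0],
])

```text
time: 26.33
tool_pos: [0.5331, 0.2083, 0.1839]
tool_rot: [-0.001, 0.594, 0.804, -0.0]
contact_force: [0.5, -0.2, -5.9]
gripper_width: 0.426
grasp_force: 62.5
```

Call:
play_rows([
  [0, 0, 1, 0, 0, 0],
  [0, 0, 1, 0, 0, 0],
  [0, 0, 1, 0, 0, 0],
  [0, 0, 0, 0, 0, 0],
])

```text
time: 26.67
tool_pos: [0.5331, 0.2083, 0.1809]
tool_rot: [-0.001, 0.594, 0.804, -0.0]
contact_force: [0.3, 0.2, -4.7]
gripper_width: 0.429
grasp_force: 62.5
```

Call:
play_rows([
  [0, 0, 1, 0, 0, 0],
  [0, 0, 1, 0, 0, 0],
  [0, 0, 1, 0, 0, 0],
  [0, 0, 0, 0, 0, 0],
])

```text
time: 27.0
tool_pos: [0.5331, 0.2083, 0.1779]
tool_rot: [-0.001, 0.594, 0.804, -0.0]
contact_force: [0.8, 0.4, -5.3]
gripper_width: 0.434
grasp_force: 62.5
```

Call:
play_rows([
  [0, 0, 1, 0, 0, 0],
  [0, 0, 1, 0, 0, 0],
  [0, 0, 1, 0, 0, 0],
  [0, 0, 0, 0, 0, 0],
])

```text
time: 27.33
tool_pos: [0.5331, 0.2083, 0.1749]
tool_rot: [-0.001, 0.594, 0.804, -0.0]
contact_force: [0.0, 0.7, -5.1]
gripper_width: 0.431
grasp_force: 62.5
```

Call:
play_rows([
  [0, 0, 1, 0, 0, 0],
  [0, 0, 1, 0, 0, 0],
  [0, 0, 1, 0, 0, 0],
  [0, 0, 0, 0, 0, 0],
])

```text
time: 27.67
tool_pos: [0.5331, 0.2083, 0.1719]
tool_rot: [-0.001, 0.594, 0.804, -0.0]
contact_force: [-0.8, 0.4, -4.9]
gripper_width: 0.426
grasp_force: 62.5
```

Call:
play_rows([
  [0, 0, 1, 0, 0, 0],
  [0, 0, 1, 0, 0, 0],
  [0, 0, 1, 0, 0, 0],
  [0, 0, 0, 0, 0, 0],
])

```text
time: 28.0
tool_pos: [0.5331, 0.2083, 0.1689]
tool_rot: [-0.001, 0.594, 0.804, -0.0]
contact_force: [0.3, 0.2, -6.1]
gripper_width: 0.429
grasp_force: 62.5
```

Call:
play_rows([
  [0, 0, 1, 0, 0, 0],
  [0, 0, 1, 0, 0, 0],
  [0, 0, 1, 0, 0, 0],
  [0, 0, 0, 0, 0, 0],
])

```text
time: 28.33
tool_pos: [0.5332, 0.2083, 0.1659]
tool_rot: [-0.0, 0.594, 0.804, -0.0]
contact_force: [0.3, 1.4, -6.0]
gripper_width: 0.427
grasp_force: 62.5
```

Call:
play_rows([
  [0, 0, 1, 0, 0, 0],
  [0, 0, 1, 0, 0, 0],
  [0, 0, 1, 0, 0, 0],
  [0, 0, 0, 0, 0, 0],
])

```text
time: 28.67
tool_pos: [0.5332, 0.2083, 0.163]
tool_rot: [-0.0, 0.594, 0.804, -0.0]
contact_force: [-0.1, 0.6, -4.9]
gripper_width: 0.427
grasp_force: 62.5
```

Call:
play_rows([
  [0, 0, 1, 0, 0, 0],
  [0, 0, 1, 0, 0, 0],
  [0, 0, 1, 0, 0, 0],
  [0, 0, 0, 0, 0, 0],
])

```text
time: 29.0
tool_pos: [0.5332, 0.2083, 0.16]
tool_rot: [-0.0, 0.594, 0.804, -0.0]
contact_force: [-0.1, 1.2, -5.2]
gripper_width: 0.424
grasp_force: 62.5
```

Call:
play_rows([
  [0, 0, 1, 0, 0, 0],
  [0, 0, 1, 0, 0, 0],
  [0, 0, 1, 0, 0, 0],
  [0, 0, 0, 0, 0, 0],
])

```text
time: 29.33
tool_pos: [0.5332, 0.2083, 0.1569]
tool_rot: [-0.001, 0.594, 0.804, -0.0]
contact_force: [-0.0, 1.2, -5.3]
gripper_width: 0.429
grasp_force: 62.5
```

Call:
play_rows([
  [0, 0, 1, 0, 0, 0],
  [0, 0, 1, 0, 0, 0],
  [0, 0, 1, 0, 0, 0],
  [0, 0, 0, 0, 0, 0],
])

```text
time: 29.67
tool_pos: [0.5332, 0.2083, 0.154]
tool_rot: [-0.0, 0.594, 0.804, -0.0]
contact_force: [0.4, 0.9, -5.0]
gripper_width: 0.427
grasp_force: 62.5
```

Call:
play_rows([
  [0, 0, 1, 0, 0, 0],
  [0, 0, 1, 0, 0, 0],
  [0, 0, 1, 0, 0, 0],
  [0, 0, 0, 0, 0, 0],
])

```text
time: 30.0
tool_pos: [0.5332, 0.2083, 0.1509]
tool_rot: [-0.0, 0.594, 0.804, -0.0]
contact_force: [0.3, 1.2, -4.6]
gripper_width: 0.427
grasp_force: 62.5
```

Call:
play_rows([
  [0, 0, 1, 0, 0, 0],
  [0, 0, 1, 0, 0, 0],
  [0, 0, 0, 0, 0, 0],
])

```text
time: 30.25
tool_pos: [0.5332, 0.2083, 0.149]
tool_rot: [-0.0, 0.594, 0.804, -0.0]
contact_force: [-0.1, 1.6, -5.1]
gripper_width: 0.432
grasp_force: 62.7
```

Call:
play_rows([
  [0, 0, 1, 0, 0, 0],
  [0, 0, 1, 0, 0, 0],
  [0, 0, 0, 0, 0, 0],
])

```text
time: 30.5
tool_pos: [0.5333, 0.2084, 0.1477]
tool_rot: [-0.0, 0.594, 0.804, -0.0]
contact_force: [-1.3, 1.7, -0.7]
gripper_width: 0.429
grasp_force: 63.2
```

Call:
play_rows([
  [0, 0, 0.5, 0, 0, 0],
  [0, 0, 0, 0, 0, 0],
])

```text
time: 30.67
tool_pos: [0.5334, 0.2084, 0.1474]
tool_rot: [-0.0, 0.594, 0.805, -0.0]
contact_force: [-1.6, 1.8, 2.1]
gripper_width: 0.426
grasp_force: 63.2
```

The bottle is standing on its board. I'll release, rise and retreat.

Call:
play_rows([
  [0, 0, 0, 0, 0, 0],
  [0, 0, 0, 0, 0, 0],
  [0, 0, 0, 0, 0, 0],
  [0, 0, 0, 0, 0, 0],
  [0, 0, 0, 0, 0, 0],
], hand=60)

```text
time: 31.08
tool_pos: [0.5334, 0.2082, 0.1469]
tool_rot: [-0.0, 0.594, 0.804, -0.0]
contact_force: [0.2, 0.1, 0.6]
gripper_width: 0.7
grasp_force: 0.0
```

Call:
play_rows([
  [0, 0, -5, 0, 0, 0],
  [0, 0, -10, 0, 0, 0],
  [0, 0, -20, 0, 0, 0],
  [0, 0, -25, 0, 0, 0],
  [0, 0, -25, 0, 0, 0],
])

```text
time: 31.5
tool_pos: [0.5331, 0.2083, 0.2332]
tool_rot: [-0.0, 0.594, 0.804, -0.0]
contact_force: [0.1, -0.5, 0.4]
gripper_width: 0.704
grasp_force: 0.0
```

Call:
play_rows([
  [0, 0, -25, 0, 0, 0],
  [0, 0, -25, 0, 0, 0],
  [-20, -10, 0, 0, 0, 0],
  [-20, -10, 0, 0, 0, 0],
  [-20, -10, 0, 0, 0, 0],
])

```text
time: 31.92
tool_pos: [0.5226, 0.1417, 0.284]
tool_rot: [0.001, 0.594, 0.805, 0.001]
contact_force: [0.2, -0.3, -0.8]
gripper_width: 0.707
grasp_force: 0.0
```

Call:
play_rows([
  [-20, -10, 0, 0, 0, 0],
  [-20, -10, 0, 0, 0, 0],
  [-20, -10, 0, 0, 0, 0],
  [-20, -10, 0, 0, 0, 0],
  [-20, -10, 0, 0, 0, 0],
])

```text
time: 32.33
tool_pos: [0.5039, 0.0309, 0.2831]
tool_rot: [0.0, 0.594, 0.805, 0.0]
contact_force: [0.4, 0.4, 0.2]
gripper_width: 0.702
grasp_force: 0.0
```

Call:
play_rows([
  [-20, -10, 0, 0, 0, 0],
  [-20, -10, 0, 0, 0, 0],
  [0, 0, 0, 0, 0, 0],
  [0, 0, 0, 0, 0, 0],
])

```text
time: 32.67
tool_pos: [0.4968, -0.0129, 0.2828]
tool_rot: [0.0, 0.595, 0.804, 0.0]
contact_force: [0.5, 0.4, 0.3]
gripper_width: 0.701
grasp_force: 0.0
```

```bash
python3 - <<'E'
from h import *
st()
f=imaging.grab_frame("scene")["image"]; g=imaging.grab_frame("top")["image"]
cv2.imwrite("pics/final.png",np.hstack([cv2.resize(i[:,:,::-1],(400,400),interpolation=cv2.INTER_CUBIC) for i in(f[140:270,325:455],g[190:310,170:290])]))
E
```

```text
t 32.67 p [ 0.4968 -0.0129  0.2828] z [ 0.  0. -1.] y [0.956 0.292 0.   ] F [0.49 0.41 0.27] grip 0.0 w 59.8 j [-0.18 -0.28  1.86  0.    1.56 -0.47]
```

View pics/final.png

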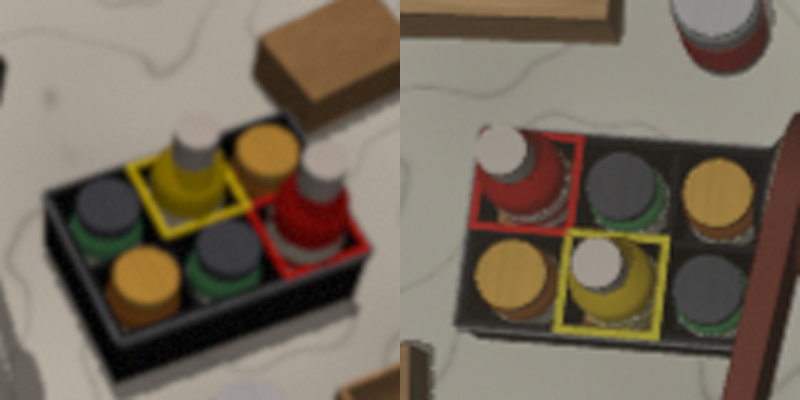

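Both bottles stand upright in their own framed cells: yellow at scene crop (190,180) and red at (310,210). The jars are unmoved and the arm is clear.

```bash
python3 -c "
from plant import manip
print(manip.job_done())"
```

```text
the job is handed in; nothing more can be done
None
```

Job handed in at about 33 s of the 67 s allowed: the red and yellow bottles each stand upright on their board in the cell framed in their colour. The final pictures show the jars unmoved and the arm clear.

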